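# Move the capillary boxes off the turntable and bolt them in

## Task

Lift the red-knobbed handle of the barrel bolt, draw the bolt fully back and swing the hold-down bar wide open. Then lift every capillary box off the free-spinning turntable and lay it flat on the sloped shelf between its lips, side by side and not stacked. When all are on the shelf, swing the bar fully closed over them, slide the bolt all the way across into the bar's end and turn its handle right down into the notch, leaving the other things on the bench where they stand.

Things in the scene. Friction and masses are not known exactly. Their poses are not given: they have to be found in the camera images.
- dock: Fixed holding dock on a grey 8 mm base plate (y = -138 to +230 mm). Origin on the bench below the shelf's middle; x away from the robot, y along the shelf towards the bolt, z up. Steel hinge post of the bar at x = 0, y = -120 mm. The bolt's blue pedestal (x = -14 to +20, y = 142 to 226 mm) carries two slotted cheeks, tops 117 mm above the bench.
- shelf: Raised shelf with a black mat, sloping 0.21 rad down towards the robot. Origin: middle of its upper face, 55 mm above the bench; x up the slope, y along the shelf, z square to its face. Usable face 115 mm (x) by 196 mm (y) between blue lips 5 mm thick, 12 mm high at the low edge, 8 mm on the other sides. Three boxes fit side by side, length up the slope, centres 58 mm apart.
- bar (a joint): Hold-down bar's angle about its upright post (rad): 0 = fully closed over the shelf (end stop), along the dock's y; grows as it opens towards the robot (anticlockwise from above). Starts closed; opens to a stop at 1.2. Steel, 12 mm thick, underside 90 mm above the bench, 252 mm long, with a fork-like keeper for the bolt at its free end. Stays where left; about 1 N at the grip post moves it.
- bar_grip (a point): Point on the axis of the bar's upright black grip post, 115 mm from the hinge axis: round, 20 mm across, standing 40 mm up from the bar (102 to 142 mm above the bench); this point is 126 mm above the bench. Pinched from above in any direction it turns between the fingers as the bar swings.
- bolt (a joint): Slide of the barrel bolt (m): 0 = drawn back, 0.05 = fully across (end stop); it slides along the dock's -y and its 12 mm rod (axis at x = 0, 97 mm above the bench) enters the keeper at the bar's end. Starts across. About 2 to 3 N moves it; it stays where left. Slid across before the bar is closed, the rod blocks the bar.
- bolt_handle (a joint): Turn of the handle about the rod (rad): 0 = upright, 1.57 = lying level towards the robot (dock's -x). Starts down. Stays where left; about 0.5 N at the knob turns it. The slotted barrel lets it lie down only with the bolt 42 mm or more across, where the 21 mm wide notch is; elsewhere the front cheek stops it at about 0.2 rad.
- bolt_knob (a point): Centre of the red ball knob, 26 mm across, at the end of the bolt's handle, 58 mm from the rod axis (155 mm above the bench when upright, 97 mm when down). Pinched from above with the fingers closing along the dock's y it can turn between them.
- turntable: Fixed white base of the turntable, origin on the bench on the spindle axis, z up. The round platter on it, 194 mm across, has a flat floor with a rim 6 mm high; its floor lies 45 mm above the bench; it spins freely on ball bearings, without a stop or a spring.
- bottle: White media bottle with blue cap, 48 mm across, 105 mm tall; origin centre of the underside. Bystander, to be left alone.
- case: Clear objective case with black screw top, 36 mm across, 54 mm tall; origin centre of the underside. Bystander, to be left alone.
- beaker: Small empty glass beaker, 42 mm across, 50 mm tall; origin centre of the underside. Bystander, to be left alone.
- box_a: One of up to three like boxes (absent ones read None): flat capillary box with a clear cover, 30 mm wide (x), 85 mm long (y), 19 mm high; its sides are solid to 16 mm above the underside, where it is gripped across its width. Origin: centre of the underside, z out of the cover. Starts flat on the turntable.
- box_b: One of up to three like boxes (absent ones read None): flat capillary box with a clear cover, 30 mm wide (x), 85 mm long (y), 19 mm high; its sides are solid to 16 mm above the underside, where it is gripped across its width. Origin: centre of the underside, z out of the cover. Starts flat on the turntable.
- box_c: One of up to three like boxes (absent ones read None): flat capillary box with a clear cover, 30 mm wide (x), 85 mm long (y), 19 mm high; its sides are solid to 16 mm above the underside, where it is gripped across its width. Origin: centre of the underside, z out of the cover. Starts flat on the turntable.

How it is judged:
By the outcome, as a careful person would: the job done as asked, in the order asked, and still so for the second after the job is handed in, with the robot touching nothing.
Of box_a, box_b, box_c only 2 to 3 are there at a start; the rules pass over those that are not, and their reading is None.
At some moment in a run one of box_a, box_b, box_c may be knocked a few centimetres aside while the robot is not near it.
Once in a run the grip may slacken for a moment while it holds something.
It also fails if it takes over 208 s, if anything falls off the work surface, if the arm or the gripper's body presses on something with over 40 N, if the wrist force passes 120 N, or if a joint passes its speed limit or range.

## Robot

A 7-joint arm with a two-finger parallel gripper is mounted at the origin on a cart in front of the work surface, level with it; the furniture and walls round the work are solid. World frame = base frame: x ahead of the robot, y to its left, z up, the work surface at z = 0. Lengths are in m, angles in degrees, forces in N, time in s.
With the tool pointing down it reaches from about 0.4 to 0.85 m from the base axis. Payload 10.4 kg.
Tool frame: the origin (TCP) lies at the very end of the fingers, on their centre line; the grasp point (between the pads) lies 19 mm behind it (bot.tcp_to_grasp is the distance from the TCP to the grasp point, in m); z points along the fingers, y is the line along which they close (so a half turn about z gives the same grasp; the last joint's range is limited). The gripper opens to 87 mm and grips with 3 to 60 N. Pads are 19 mm wide; open, the fingers measure 117 mm over their backs; the gripper's body (75 mm by 190 mm) begins 51 mm behind the grasp point.
Start: joints at [65.054, 19.034, -3.707, 83.658, 1.238, 77.344, -5.071], TCP at [0.251, -0.573, 0.223] pointing down, gripper open.
Joint ranges: [-148.97, 148.97], [-28.65, 121.19], [-84.17, 76.75], [9.2, 138.47], [-72.65, 252.65], [3.7, 117.97], [-149.18, 149.18]. Speed limits (degrees/s): [127.2, 127.2, 159.86, 159.86, 180, 180, 180].

## Interface

Orientations are given as [roll, pitch, yaw] about the fixed x, y, z axes, in that order (R = Rz(yaw) Ry(pitch) Rx(roll)).
In Python, from bench import bot, grab_frame, camera_params, trace gives the robot as it stands. The module is installed in compiled form; this text tells all that it offers.
- The arm moves only by the shell command python3 -m crank 'ROWS' [FORCE]. ROWS is a JSON object of lists of equal length, an entry for each row: "claw": the closure, from -1 (fully open) to 1 (shut); "xyz": the shift along the tool's x, y, z in mm, a list of three; "rot": the turn, a rotation vector about the tool's x, y, z in rad, a list of three. In form: {"claw": [claw, ...], "xyz": [[x, y, z], ...], "rot": [[rx, ry, rz], ...]}. A call has 1 to 8 rows; each row shifts and turns the commanded pose from where the row before left it, along the tool's axes as they then stand; what a row does not reach is not made up. A row lasts 1/10 s, in which the tool goes at most 50 mm and 8.59 degrees, less where a joint would pass 70% of its speed; a pose out of reach is approached as far as the arm can. A call with a gripper value outside its range is refused whole. The fingers move at their own pace and stop on an object; FORCE is the grip in N (left out, the last holds). Time passes only in rows, so rows that do not move let the fingers close. It gives the time, the measured TCP pose, the force, the opening and the grip force at its end, in the units of the state.
- bot.get_state(): the state, without advancing time (a new reading comes with each control period).
- grab_frame(name): name is "side" or "top"; returns (picture, depth): 480x640x3 uint8, blue, green, red; 480x640 float32, m along the optical axis (not along the pixel's ray), 0 where there is no reading.
- camera_params(name): a dict with "fx", "fy", "cx", "cy" (pixels), "pose" (4x4, takes a point from camera to world coordinates). Camera axes: x right, y down, z forward; pixel columns grow to the right and rows downward; lengths in m; the calibration is good to about 2 mm. A picture is of the moment at which its call begins. camera_params takes no time and is no camera call.
- bot.finish_job(): hands the job in; it is judged then, once.
Trained networks look in the newest picture that a camera, given by its name, has taken for a name from the list of things; names that differ only in an ending like _2 or _b are one class to them, and where a whole thing is asked for, a point or a joint stands for the part that bears it (a point fixed in the world has none). Each returns a list of dicts, best first, with "p" (0 to 1); they miss things now and then, are a little off and sometimes report something else, mostly with a low value. They report only what shows in the picture. A call takes as long as a camera call.
- trace(camera, query): "mask" (480x640 bool, what is visible of it) and "bbox" ([left, top, right, bottom] in pixels, round what is visible of it).
The state is a dict: "time": time; "joints": joint angles; "joint_vel": joint speeds; "tau": joint torques, N m; "eef_pos": TCP position; "tool_rot": TCP orientation; "contact_force": force on the tool from outside, world axes, zero at the start; "wrist_torque": the same for the moment, N m; "gripper_width": finger opening in m; "gripper_force": force on a finger pad.
Only numpy, scipy, OpenCV 4.12 (cv2) and the standard library are available. Lean on these libraries where they do the work, as an engineer would, in place of code of your own. Each camera call takes 0.05 s, during which the arm holds its last target. There are 200 camera calls.

## Working session

There is one attempt and no reset: what is moved stays moved. The work goes in short steps, Python scripts to look and compute and a shell command to move; the robot and the scene stay as the last step left them, time stands still between calls to the robot, and variables do not carry over. Pictures are saved under pics/ and viewed, at most 14 in all, crops included, and the job is handed in when it is done.

```bash
mkdir -p pics; python3 - <<'E'
from bench import bot, grab_frame, camera_params, trace
import cv2, numpy as np
print(bot.get_state())
for n in ("side","top"):
    p,d=grab_frame(n); cv2.imwrite(f"pics/{n}0.png",p); c=camera_params(n); print(n,c["fx"],c["cx"],c["cy"],np.round(c["pose"],3).tolist())
E
```

```text
{'time': 0.0, 'joints': array([65.05404363, 19.07043079, -3.70688589, 83.70683818,  1.23595262,
       77.34363019, -5.07012099]), 'joint_vel': array([-0.09219626,  0.0176012 ,  0.06907077,  0.036951  , -0.15403029,
       -0.09385735, -0.00873487]), 'tau': array([ 2.22109643e-04, -6.23244667e+01,  2.49191537e-02, -3.89897883e+01,
       -6.11302257e-02,  3.96707200e-02,  1.91255808e-04]), 'eef_pos': array([ 0.2505707 , -0.57213909,  0.22176381]), 'tool_rot': array([-1.79918903e+02,  2.31169161e-03,  2.36523515e+01]), 'contact_force': array([ 0.10756365,  0.42520179, -0.46654192]), 'wrist_torque': array([0.00017967, 0.013549  , 0.00883376]), 'gripper_force': 0.0, 'gripper_width': 0.08714810062266984}
side 607.5957584648778 321.29421881449485 237.29472699781317 [[-0.506, 0.769, -0.391, 0.971], [0.863, 0.448, -0.235, 0.319], [-0.005, -0.456, -0.89, 1.266], [0.0, 0.0, 0.0, 1.0]]
top 618.3136775781468 325.29200910339586 232.8716311797099 [[-0.021, -0.99, 0.14, 0.263], [-1.0, 0.021, 0.002, 0.033], [-0.005, -0.14, -0.99, 1.495], [0.0, 0.0, 0.0, 1.0]]
```

View pics/side0.png

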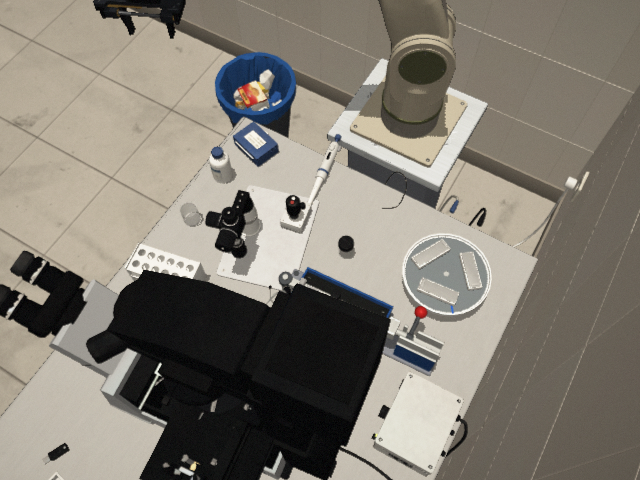

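View pics/top0.png

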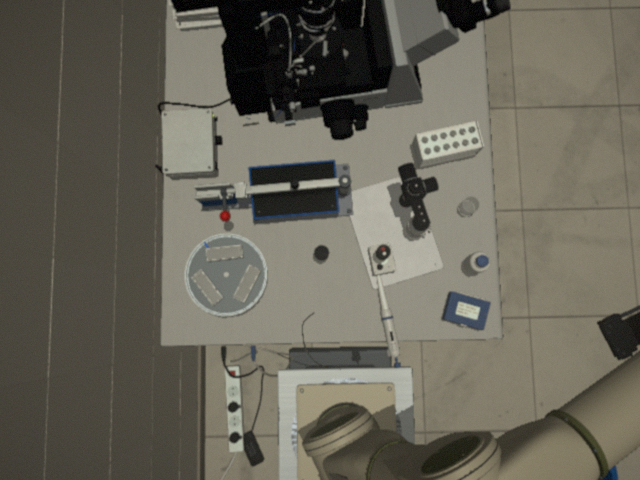

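The top view shows three boxes on the platter (223,253), (207,287), (246,284). The red knob is at (225,216), the bar grip at (295,186), the hinge post at (345,182) and the case at (321,253).

```bash
cat > h.py <<'E'
from bench import bot, grab_frame, camera_params, trace
import cv2, numpy as np
def world(n,d,vu):
    c=camera_params(n); v,u=vu; z=d[v,u]; ok=z>0; v,u,z=v[ok],u[ok],z[ok]
    P=np.array([(u-c["cx"])/c["fx"]*z,(v-c["cy"])/c["fy"]*z,z,np.ones_like(z)])
    return (c["pose"]@P).T[:,:3]
def see(n,names):
    p,d=grab_frame(n); out=[]
    for q in names:
        for r in trace(n,q):
            if r["p"]<.3: continue
            W=world(n,d,np.nonzero(r["mask"])); out.append((q,r["p"],r["bbox"],W,r["mask"]))
    return p,d,out
def rect(W):
    (c,s,a)=cv2.minAreaRect((W[:,:2]*1000).astype(np.float32))
    if s[0]<s[1]: a+=90
    return np.round(c,1),np.round(sorted(s),1),round((a+90)%180-90,1)
def ray_at(n,uv,h):
    c=camera_params(n); P=c["pose"]; r=P[:3,:3]@np.array([(uv[0]-c["cx"])/c["fx"],(uv[1]-c["cy"])/c["fy"],1])
    return P[:3,3]+r*(h-P[2,3])/r[2]
E
python3 - <<'E'
from h import *
for n in ("top","side"):
    p,d,o=see(n,["box_a","bolt_knob","bar","bar_grip","shelf","turntable","case","bolt","dock"])
    print(n)
    for q,pr,bb,W,m in o:
        if len(W)<5: continue
        print(q,round(pr,2),np.round(bb),"med",np.round(np.median(W,0)*1000),"max z",round(np.percentile(W[:,2],97)*1000),"rect",*rect(W))
E
```

```text
top
box_a 0.97 [195. 274. 222. 303.] med [344. 312.  60.] max z 66 rect [345.6 313.7] [30.9 82.7] 34.3
box_a 0.92 [207. 242. 245. 263.] med [425. 275.  60.] max z 66 rect [425.1 275.4] [29.8 84.2] -85.4
box_a 0.65 [233. 268. 260. 303.] med [352. 222.  60.] max z 66 rect [352.3 222.9] [33.1 84. ] -29.6
box_a 0.56 [466. 251. 488. 275.] med [ 386. -308.   79.] max z 108 rect [ 384.8 -321.6] [44.6 62. ] 54.5
bolt_knob 0.72 [220. 189. 232. 220.] med [527. 268. 103.] max z 113 rect [530.  274.1] [33.7 75.4] 9.4
bolt_knob 0.51 [233. 173. 345. 200.] med [571. 113. 101.] max z 141 rect [580.8 118.5] [ 64.5 282.5] -88.3
bar 0.77 [233. 172. 349. 198.] med [571. 111. 102.] max z 142 rect [573.8 109.3] [ 36.9 264.6] -85.2
bar_grip 0.74 [233. 173. 350. 199.] med [571. 115. 101.] max z 141 rect [579.6 115. ] [ 64.2 290. ] -88.9
bar_grip 0.73 [221. 188. 233. 220.] med [520. 267. 104.] max z 113 rect [531.3 265.1] [21.4 75.7] 3.4
bar_grip 0.45 [187. 232. 266. 315.] med [377. 272.  45.] max z 53 rect [373.4 275.6] [193.2 199.7] -58.2
shelf 0.62 [250. 158. 339. 218.] med [563. 111.  54.] max z 74 rect 
[... 654 characters left out ...]
78. 276. 400. 340.] med [575. 100. 108.] max z 145 rect [603.4 156. ] [195.3 302.1] 50.9
bar_grip 0.93 [282. 270. 402. 335.] med [575. 103. 109.] max z 144 rect [566.7 113.5] [ 44.8 264.6] -86.5
shelf 0.79 [301. 268. 397. 315.] med [522. 113.  47.] max z 56 rect [525.1 111.7] [ 76.2 205.5] -88.4
turntable 0.88 [403. 238. 492. 317.] med [382. 278.  46.] max z 53 rect [365.5 280. ] [202.9 209.3] 22.0
case 0.76 [338. 236. 354. 259.] med [427.  55.  51.] max z 58 rect [408.4  46.6] [37.6 65.3] 27.7
bolt 0.51 [395. 307. 430. 339.] med [535. 270. 104.] max z 115 rect [513.4 263.6] [ 35.6 121.9] 0.4
dock 0.95 [278. 271. 441. 377.] med [552. 242.  54.] max z 120 rect [575.1 148.3] [268.1 370.1] 69.2
```

```bash
python3 - <<'E'
from h import *
for n in ("top","side"):
    p,d=grab_frame(n)
    vu=np.nonzero(d>0); W=world(n,d,vu); col=p[vu].astype(int)
    red=(col[:,2]>150)&(col[:,1]<70)&(col[:,0]<70)&(W[:,1]>.2)
    print(n,"red",np.round(W[red].mean(0)*1000,1),np.round(W[red].min(0)*1000),np.round(W[red].max(0)*1000),red.sum())
    reg=(abs(W[:,0]-.575)<.05)
    g=reg&(W[:,2]>.125)&(W[:,2]<.16)&(abs(W[:,1]-.11)<.04)
    print("grip",np.round(W[g].min(0)*1000),np.round(W[g].max(0)*1000),np.round(np.median(W[g],0)*1000),g.sum())
    h=reg&(W[:,2]>.085)&(W[:,2]<.16)&(abs(W[:,1]+.005)<.03)
    print("hinge",np.round(W[h].min(0)*1000),np.round(W[h].max(0)*1000),np.round(np.median(W[h],0)*1000))
    b=reg&(W[:,2]>.096)&(W[:,2]<.109)&(W[:,1]>.02)&(W[:,1]<.20)&(abs(W[:,1]-.11)>.02)
    l=cv2.fitLine((W[b,:2]*1000).astype(np.float32),cv2.DIST_HUBER,0,.01,.01).ravel(); print("bar",l,b.sum(),np.median(W[b,2]))
    k=(abs(W[:,0]-.56)<.07)&(W[:,2]>.11)&(W[:,2]<.13)&(W[:,1]>.25)&(W[:,1]<.36)
    print("cheeks",*rect(W[k]),np.median(W[k,2]))
E
```

```text
top red [503.9 265.9 111.8] [501. 263. 110.] [507. 269. 114.] 9
grip [562.  95. 128.] [582. 114. 146.] [570. 104. 140.] 68
hinge [565. -25.  91.] [596.  24. 113.] [578.  -4. 102.]
bar [ 6.8589747e-02 -9.9764496e-01  5.7139050e+02  1.0816108e+02] 450 0.10125432683082058
cheeks [536.9 291.7] [83.  84.5] -87.0 0.11445538915161013
side red [507.  270.4 110.6] [495. 260. 105.] [516. 281. 117.] 83
grip [563. 100. 126.] [581. 119. 148.] [571. 110. 142.] 70
hinge [565. -20.  88.] [594.  25. 117.] [581.  -0. 104.]
bar [ 9.4269119e-02 -9.9554676e-01  5.6756573e+02  6.9357529e+01] 33 0.10166098709641602
cheeks [536.7 296.1] [83.6 83.9] 3.6 0.11531859633838681
```

```bash
python3 - <<'E'
import cv2
p=cv2.imread("pics/top0.png")[140:325,170:370]; q=cv2.imread("pics/side0.png")[225:375,275:500]
a=cv2.resize(p,(600,555),interpolation=cv2.INTER_CUBIC); cv2.imwrite("pics/c0.png",a)
cv2.imwrite("pics/c1.png",cv2.resize(q,(788,525),interpolation=cv2.INTER_CUBIC))
E
```

```text
(no output)
```

View pics/c1.png

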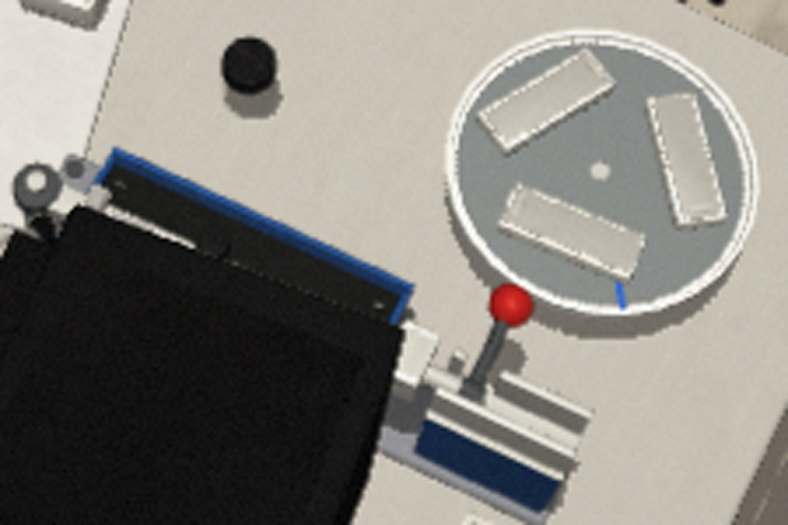

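The crop shows the handle lying down, towards the robot, in its notch. The platter holds three boxes and a blue mark, and the microscope hides part of the dock. Next I'll check clearances and set up a helper that works out the move to a target.

```bash
cat >> h.py <<'E'
from scipy.spatial.transform import Rotation as Ro
YAW=4.0; O=np.array([571.6,112.,0])
def setdock(o,y):
    global O,YAW; O=np.array(o,float); YAW=y
def dk(p): return O+Ro.from_euler('z',YAW,degrees=True).apply(p)   # dock mm->world mm
def todk(p): return Ro.from_euler('z',-YAW,degrees=True).apply(np.asarray(p,float)-O)
def plan(target,yaw=None,tilt=0):
    """target TCP world mm; tilt rad about tool y. prints rotvec (do first) then shift in rotated tool frame"""
    s=bot.get_state(); R=Ro.from_euler('xyz',s["tool_rot"],degrees=True)
    if yaw is None: T=R
    else: T=Ro.from_euler('z',yaw,degrees=True)*Ro.from_euler('x',180,degrees=True)*Ro.from_rotvec([0,tilt,0])
    rv=(R.inv()*T).as_rotvec(); d=np.asarray(target)-s["eef_pos"]*1000
    print("t",s["time"],"pos",np.round(s["eef_pos"]*1000,1),"rpy",np.round(s["tool_rot"],1),"w",round(s["gripper_width"]*1000,1),"F",np.round(s["contact_force"],1))
    print(" rot",np.round(rv,3),"rotrows",np.ceil(np.linalg.norm(rv)/.15),"shift now",np.round(R.inv().apply(d),1),"shift after rot",np.round(T.inv().apply(d),1),"j",np.round(s["joints"]))
E
python3 - <<'E'
from h import *
G={}
for n in ("top","side"):
    p,d=grab_frame(n); W=world(n,d,np.nonzero(d>0)); W=W[W[:,2]<.6]
    for w in W[(W[:,0]>.2)&(W[:,0]<.9)&(abs(W[:,1])<.45)]:
        k=(int(w[0]//.05),int(w[1]//.05)); G[k]=max(G.get(k,0),w[2])
for i in range(17,3,-1): print(i*50,[round(G.get((i,j),0)*1000) for j in range(8,-9,-1)])
plan([505,268.5,250],4)
E
```

```text
850 [8, 8, 9, 600, 600, 600, 600, 600, 600, 585, 277, 304, 363, 368, 396, 399, 7]
800 [17, 14, 22, 599, 329, 0, 466, 462, 600, 588, 268, 300, 353, 368, 387, 394, 9]
750 [85, 85, 85, 599, 591, 572, 545, 552, 539, 297, 270, 278, 248, 61, 8, 9, 10]
700 [85, 85, 87, 69, 144, 291, 431, 472, 298, 296, 74, 9, 10, 79, 79, 83, 9]
650 [84, 85, 86, 82, 11, 223, 398, 417, 120, 122, 9, 7, 86, 81, 80, 85, 9]
600 [84, 84, 86, 86, 79, 83, 331, 331, 80, 20, 9, 167, 165, 82, 78, 8, 7]
550 [7, 11, 123, 122, 118, 108, 146, 147, 113, 115, 14, 196, 198, 166, 9, 48, 7]
500 [9, 10, 122, 121, 117, 58, 63, 59, 60, 18, 16, 197, 199, 162, 55, 56, 12]
450 [10, 11, 55, 114, 58, 8, 8, 10, 8, 13, 16, 22, 154, 75, 9, 12, 7]
400 [10, 57, 68, 70, 69, 56, 9, 62, 62, 12, 119, 110, 16, 14, 83, 109, 10]
350 [10, 64, 70, 55, 71, 68, 10, 8, 9, 11, 104, 45, 16, 14, 111, 112, 8]
300 [9, 58, 69, 68, 71, 56, 10, 9, 8, 9, 30, 27, 9, 42, 42, 41, 9]
250 [9, 8, 55, 57, 56, 8, 14, 20, 9, 9, 34, 33, 8, 42, 44, 44, 9]
200 [9, 9, 7, 24, 24, 10, 17, 18, 8, 8, 31, 37, 11, 10, 42, 43, 596]
t 1.3 pos [ 250.8 -572.5  222.6] rpy [180.   -0.   23.7] w 87.0 F [ 0.4  0.4 -0.5]
 rot [ 0.    -0.     0.343] rotrows 3.0 shift now [ 570.3 -668.4  -27.5] shift after rot [ 312.3 -821.2  -27.4] j [65. 19. -4. 84.  1. 77. -5.]
```

```bash
python3 -m crank '{"claw":[-1,-1,-1,-0.5,-0.5,-0.5,-0.5,-0.5],"xyz":[[0,0,-25],[0,0,-25],[0,0,-25],[15,-41,0],[15,-41,0],[15,-41,0],[16,-41,0],[16,-41,0]],"rot":[[0,0,0.114],[0,0,0.114],[0,0,0.115],[0,0,0],[0,0,0],[0,0,0],[0,0,0],[0,0,0]]}' 10
python3 -m crank '{"claw":[-0.2,-0.2,-0.2,-0.2,-0.2,-0.2,-0.2,-0.2],"xyz":[[16,-41,0],[16,-41,0],[16,-41,0],[16,-41,0],[16,-41,0],[16,-41,0],[16,-41,0],[16,-41,0]],"rot":[[0,0,0],[0,0,0],[0,0,0],[0,0,0],[0,0,0],[0,0,0],[0,0,0],[0,0,0]]}'
python3 -m crank '{"claw":[-0.2,-0.2,-0.2,-0.2,-0.2,-0.2,-0.2,-0.2],"xyz":[[16,-41,0],[16,-41,0],[16,-41,0],[16,-41,0],[16,-41,0],[16,-41,0],[16,-41,0],[0,0,0]],"rot":[[0,0,0],[0,0,0],[0,0,0],[0,0,0],[0,0,0],[0,0,0],[0,0,0],[0,0,0]]}'
python3 - <<'E'
from h import *
plan([505,268.5,150],4)
for n in ("top","side"):
    p,d=grab_frame(n); W=world(n,d,np.nonzero(d>0))*1000
    for lo,hi in ((120,200),(200,330),(330,600)):
        k=(W[:,2]>lo)&(W[:,2]<hi)&(W[:,1]>-60)&(W[:,1]<230)&(W[:,0]>590)
        print(n,lo,np.round(np.percentile(W[k],1,axis=0)) if k.sum() else None)
    p2=p
E
```

```text
time: 2.1
eef_pos: [0.3135, -0.3609, 0.2977]
tool_rot: [180.0, -0.0, 4.0]
contact_force: [1.6, -0.5, 1.5]
gripper_width: 0.0665
gripper_force: 0.0
time: 2.9
eef_pos: [0.4183, -0.0247, 0.2979]
tool_rot: [180.0, -0.1, 4.0]
contact_force: [0.7, 0.3, -0.8]
gripper_width: 0.0524
gripper_force: 0.0
time: 3.7
eef_pos: [0.5086, 0.2736, 0.2962]
tool_rot: [-179.8, 0.2, 4.4]
contact_force: [-0.1, -0.2, 0.1]
gripper_width: 0.0522
gripper_force: 0.0
t 3.7 pos [508.6 273.6 296.2] rpy [-179.8    0.2    4.4] w 52.2 F [-0.1 -0.2  0.1]
 rot [-0.004  0.003  0.007] rotrows 1.0 shift now [ -3.5   5.3 146.2] shift after rot [ -3.9   4.8 146.2] j [   9.   19.  -53.   82.   14.   87. -129.]
top 120 [723. -59. 121.]
top 200 [651. -50. 204.]
top 330 [673.  11. 334.]
side 120 [876. -60. 121.]
side 200 [850. -59. 209.]
side 330 [718. -38. 344.]
```

```bash
python3 -m crank '{"claw":[-0.2,-0.2,-0.2,-0.2,-0.2,-0.2,-0.2,-0.2],"xyz":[[-4,5,40],[0,0,40],[0,0,40],[0,0,40],[0,0,20],[0,0,0],[0,0,0],[0,0,0]],"rot":[[0,0,0],[0,0,0],[0,0,0],[0,0,0],[0,0,0],[0,0,0],[0,0,0],[0,0,0]]}' 10
python3 - <<'E'
from h import *
plan([504,268.5,78],4)
p,d=grab_frame("side"); cv2.imwrite("pics/k1.png",cv2.resize(p[225:375,330:500],(680,600),interpolation=cv2.INTER_CUBIC))
E
```

```text
time: 4.6
eef_pos: [0.5073, 0.2622, 0.1195]
tool_rot: [-180.0, -0.2, 3.9]
contact_force: [0.5, -0.4, -0.9]
gripper_width: 0.0521
gripper_force: 0.0
t 4.6 pos [507.3 262.2 119.5] rpy [-180.    -0.2    3.9] w 52.1 F [ 0.5 -0.4 -0.9]
 rot [-0.    -0.003 -0.001] rotrows 1.0 shift now [-3.  -6.5 41.5] shift after rot [-2.8 -6.5 41.5] j [   9.   25.  -50.   97.   20.   67. -133.]
```

View pics/k1.png

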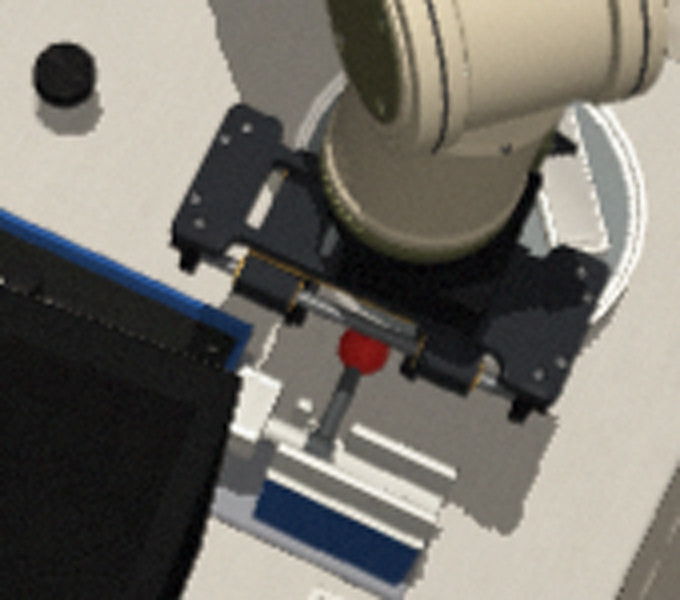

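The knob lies between the open fingers. I'll go down and pinch it.

```bash
python3 -m crank '{"claw":[-0.2,-0.2,-0.2,0.5,0.8,0.8,0.8,0.8],"xyz":[[-3,-6,21],[0,0,20],[0,0,0],[0,0,0],[0,0,0],[0,0,0],[0,0,0],[0,0,0]],"rot":[[0,0,0],[0,0,0],[0,0,0],[0,0,0],[0,0,0],[0,0,0],[0,0,0],[0,0,0]]}' 8
python3 - <<'E'
from h import *
plan([504,268.5,78],4)
E
```

```text
time: 5.45
eef_pos: [0.5031, 0.268, 0.0769]
tool_rot: [180.0, -0.0, 4.0]
contact_force: [0.0, -0.4, 0.0]
gripper_width: 0.0247
gripper_force: 8.0
t 5.45 pos [503.1 268.   76.9] rpy [180.  -0.   4.] w 24.7 F [ 0.  -0.4  0. ]
 rot [ 0.    -0.001 -0.   ] rotrows 1.0 shift now [ 0.9 -0.4 -1.1] shift after rot [ 0.9 -0.4 -1.1] j [   7.   27.  -49.  100.   23.   63. -135.]
```

```bash
python3 -m crank '{"claw":[0.8,0.8,0.8,0.8,0.8,0.8,0.8,0.8],"xyz":[[2,0,-15],[5.8,0,-14],[9.2,0,-12],[12,0,-9.2],[14,0,-5.8],[15,0,-2],[0,0,0],[0,0,0]],"rot":[[0,0,0],[0,0,0],[0,0,0],[0,0,0],[0,0,0],[0,0,0],[0,0,0],[0,0,0]]}'
python3 - <<'E'
from h import *
plan([504,268.5,78],4)
p,d=grab_frame("side"); cv2.imwrite("pics/k2.png",cv2.resize(p[225:375,330:500],(680,600),interpolation=cv2.INTER_CUBIC))
E
```

```text
time: 6.25
eef_pos: [0.5612, 0.2723, 0.1357]
tool_rot: [-180.0, -0.1, 4.0]
contact_force: [0.4, -1.9, 4.2]
gripper_width: 0.025
gripper_force: 8.0
t 6.25 pos [561.2 272.3 135.7] rpy [-1.8e+02 -1.0e-01  4.0e+00] w 25.0 F [ 0.4 -1.9  4.2]
 rot [-0.    -0.002 -0.   ] rotrows 1.0 shift now [-57.4  -0.2  57.6] shift after rot [-57.3  -0.2  57.7] j [   6.   30.  -48.   88.   23.   72. -132.]
```

View pics/k2.png

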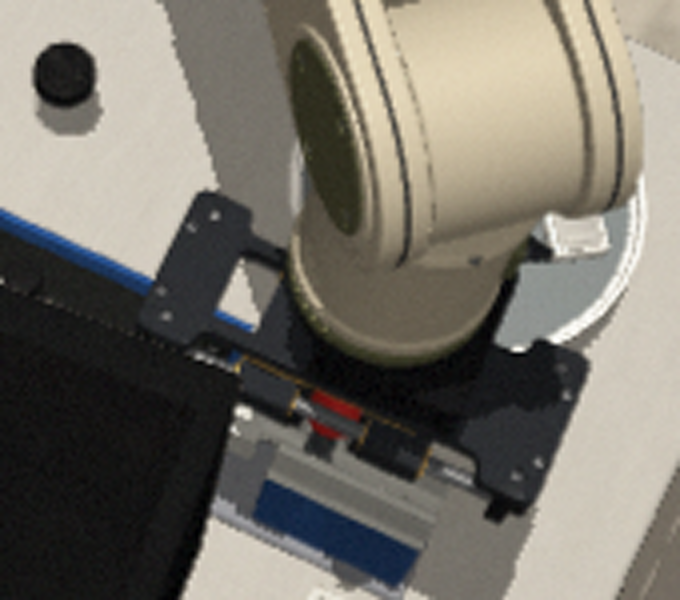

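The knob is upright in the grip. Now I'll draw it back, which is tool -y.

```bash
python3 -m crank '{"claw":[0.8,0.8,0.8,0.8,0.8,0.8,0.8,0.8],"xyz":[[0,-6,0],[0,-10,0],[0,-10,0],[0,-10,0],[0,-10,0],[0,-5,0],[0,0,0],[0,0,0]],"rot":[[0,0,0],[0,0,0],[0,0,0],[0,0,0],[0,0,0],[0,0,0],[0,0,0],[0,0,0]]}'
python3 - <<'E'
from h import *
plan([504,268.5,78],4)
E
```

```text
time: 7.1
eef_pos: [0.5584, 0.3199, 0.1354]
tool_rot: [179.7, -0.1, 3.8]
contact_force: [0.7, -11.8, 8.9]
gripper_width: 0.0248
gripper_force: 8.0
t 7.1 pos [558.4 319.9 135.4] rpy [ 1.797e+02 -1.000e-01  3.800e+00] w 24.8 F [  0.7 -11.8   8.9]
 rot [ 0.005 -0.002 -0.003] rotrows 1.0 shift now [-57.8  47.4  57.6] shift after rot [-57.8  47.5  57.4] j [   0.   32.  -48.   85.   25.   74. -136.]
```

```bash
python3 -m crank '{"claw":[-0.1,-0.2,-0.2,-0.2,-0.2,-0.2,-0.2,-0.2],"xyz":[[0,2,0],[0,0,0],[0,0,0],[0,0,-30],[0,0,-40],[-1,50,0],[-1,50,0],[0,50,0]],"rot":[[0,0,0],[0,0,0],[0,0,0],[0,0,0],[0,0,0],[0,0,0],[0,0,0],[0,0,0]]}' 
python3 -m crank '{"claw":[-0.2,-0.2,-0.2,-0.2],"xyz":[[0,45,0],[0,15,0],[0,0,0],[0,0,0]],"rot":[[0,0,0],[0,0,0],[0,0,0],[0,0,0]]}' 
python3 - <<'E'
from h import *
plan([571,107.5,107],4)
p,d=grab_frame("top"); cv2.imwrite("pics/k3.png",cv2.resize(p[140:325,170:370],(640,592),interpolation=cv2.INTER_CUBIC))
p,d=grab_frame("side"); W=world("side",d,np.nonzero(d>0)); col=p[d>0].astype(int)
red=(col[:,2]>140)&(col[:,1]<70)&(col[:,0]<70)&(W[:,1]>.2)
print(np.round(W[red].min(0)*1000),np.round(W[red].max(0)*1000))
E
```

```text
time: 7.9
eef_pos: [0.5651, 0.1706, 0.2046]
tool_rot: [-180.0, -0.0, 4.1]
contact_force: [1.1, -0.6, 0.3]
gripper_width: 0.052
gripper_force: 0.0
time: 8.3
eef_pos: [0.5695, 0.1131, 0.2046]
tool_rot: [-179.9, -0.0, 4.1]
contact_force: [-0.2, 0.8, 1.4]
gripper_width: 0.0525
gripper_force: 0.0
t 8.3 pos [569.5 113.1 204.6] rpy [-179.9   -0.     4.1] w 52.5 F [-0.2  0.8  1.4]
 rot [-0.001 -0.     0.001] rotrows 1.0 shift now [ 1.1  5.7 97.6] shift after rot [ 1.1  5.6 97.6] j [  24.   21.  -49.   90.   16.   76. -113.]
[549. 309. 153.] [572. 332. 171.]
```

View pics/k3.png

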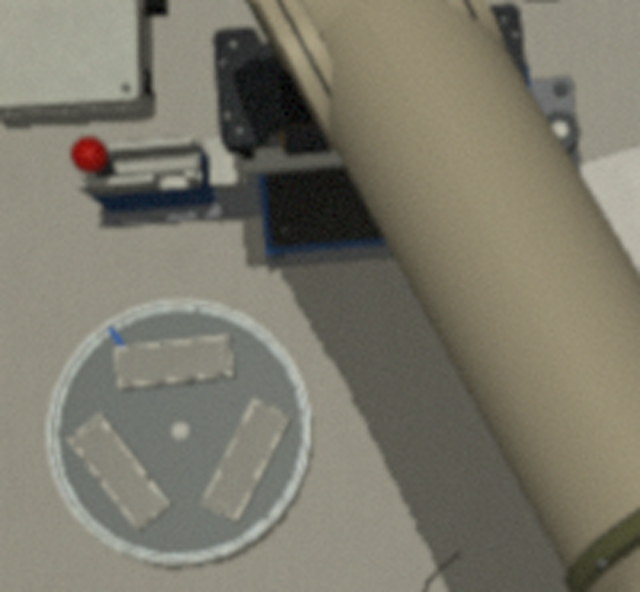

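The knob stands upright and drawn back at about (90,155) in the crop, and the rod is out of the keeper. Now the grip post.

```bash
python3 -m crank '{"claw":[-0.2,-0.2,-0.2,-0.2,-0.2,0.4,0.9,0.9],"xyz":[[2,5,32],[0,0,32],[0,0,31],[0,0,0],[0,0,0],[0,0,0],[0,0,0],[0,0,0]],"rot":[[0,0,0],[0,0,0],[0,0,0],[0,0,0],[0,0,0],[0,0,0],[0,0,0],[0,0,0]]}' 10
python3 -m crank '{"claw":[0.9,0.9],"xyz":[[0,0,0],[0,0,0]],"rot":[[0,0,0],[0,0,0]]}' 
python3 - <<'E'
from h import *
plan([571,107.5,107],4)
s=bot.get_state(); print(s["gripper_force"])
E
```

```text
time: 9.2
eef_pos: [0.5728, 0.1068, 0.1107]
tool_rot: [180.0, -0.1, 4.0]
contact_force: [-0.6, -0.2, 0.5]
gripper_width: 0.0357
gripper_force: 0.0
time: 9.4
eef_pos: [0.5723, 0.1065, 0.1099]
tool_rot: [180.0, -0.0, 4.0]
contact_force: [-0.1, -0.8, 0.2]
gripper_width: 0.0201
gripper_force: 1.3
t 9.4 pos [572.3 106.5 109.9] rpy [180.  -0.   4.] w 20.1 F [-0.1 -0.8  0.2]
 rot [ 0. -0. -0.] rotrows 1.0 shift now [-1.2 -1.1  2.9] shift after rot [-1.2 -1.1  2.9] j [  22.   26.  -47.   96.   20.   67. -116.]
1.3110235560452566
```

```bash
python3 -m crank '{"claw":[0.9,0.9,0.9,0.9,0.9,0.9,0.9,0.9],"xyz":[[0,0,0],[0,0,0],[-5,0,0],[-8.8,0.8,0],[-13.5,2.5,0],[-13.2,4.1,0],[-12.6,5.6,0],[-11.8,7.1,0]],"rot":[[0,0,0],[0,0,0],[0,0,0],[0,0,0],[0,0,0],[0,0,0],[0,0,0],[0,0,0]]}' 10
python3 -m crank '{"claw":[0.9,0.9,0.9,0.9,0.9,0.9,0.9,0.9],"xyz":[[-10.9,8.4,0],[-9.8,9.7,0],[-8.6,10.8,0],[-7.2,11.8,0],[-5.8,12.5,0],[-1,3,0],[0,0,0],[0,0,0]],"rot":[[0,0,0],[0,0,0],[0,0,0],[0,0,0],[0,0,0],[0,0,0],[0,0,0],[0,0,0]]}' 10
python3 - <<'E'
from h import *
plan([571,107.5,107],4)
print(todk(bot.get_state()["eef_pos"]*1000))
E
```

```text
time: 10.2
eef_pos: [0.5072, 0.0843, 0.1097]
tool_rot: [-179.9, 0.0, 4.1]
contact_force: [-2.1, 9.7, 4.9]
gripper_width: 0.0198
gripper_force: 10.0
time: 11.0
eef_pos: [0.4667, 0.0264, 0.1089]
tool_rot: [-179.8, 0.2, 4.2]
contact_force: [-8.1, 12.0, 4.6]
gripper_width: 0.0197
gripper_force: 10.0
t 11.0 pos [466.7  26.4 108.9] rpy [-179.8    0.2    4.2] w 19.7 F [-8.1 12.   4.6]
 rot [-0.003  0.004  0.003] rotrows 1.0 shift now [109.9 -73.3   1.7] shift after rot [109.7 -73.6   1.9] j [  38.   10.  -49.  112.    9.   61. -101.]
[-110.61994973  -78.07426939  108.85437191]
```

```bash
python3 -m crank '{"claw":[0.3,-0.06,-0.06,-0.06,-0.06,-0.06,-0.06,-0.06],"xyz":[[0,0,0],[0,0,0],[0,0,0],[0,0,-30],[0,0,-40],[0,0,-40],[0,0,0],[0,0,0]],"rot":[[0,0,0],[0,0,0],[0,0,0],[0,0,0],[0,0,0],[0,0,-0.14],[0,0,-0.14],[0,0,-0.14]]}' 
python3 -m crank '{"claw":[-0.06,-0.06,-0.06,-0.06,-0.06,-0.06,-0.06,-0.06],"xyz":[[0,0,0],[0,0,0],[0,0,0],[0,0,0],[0,0,0],[0,0,0],[0,0,0],[0,0,0]],"rot":[[0,0,-0.145],[0,0,-0.145],[0,0,-0.145],[0,0,-0.145],[0,0,-0.145],[0,0,-0.145],[0,0,-0.145],[0,0,-0.145]]}' 
cat >> h.py <<'E'
setdock([572,111.5,0],3.9)
def boxes(cams=("top","side")):
    L={}
    for n in cams:
        p,d,o=see(n,["box_a"])
        for q,pr,bb,W,m in o:
            if len(W)<50: continue
            lo=np.median(W[:,2]); W=W[abs(W[:,2]-lo)<.012]; c,s,a=rect(W)
            print(n,round(pr,2),np.round(bb),c,s,a,"z",round(lo*1000))
E
python3 - <<'E'
from h import *
boxes(); plan([426,278,130],94.5)
E
```

```text
time: 11.8
eef_pos: [0.47, 0.0224, 0.2207]
tool_rot: [179.9, -0.1, 28.3]
contact_force: [0.1, -0.3, -1.2]
gripper_width: 0.0462
gripper_force: 0.0
time: 12.6
eef_pos: [0.4693, 0.0225, 0.2194]
tool_rot: [-180.0, 0.0, 94.8]
contact_force: [0.4, 0.1, 0.2]
gripper_width: 0.0462
gripper_force: 0.0
top 0.79 [231. 268. 263. 303.] [354.2 222.8] [34.5 87.1] -28.2 z 59
top 0.76 [206. 243. 244. 263.] [424.5 273.9] [29.6 83.5] -85.8 z 59
side 0.67 [413. 237. 447. 270.] [352.5 228. ] [31.3 86.1] -26.8 z 60
side 0.66 [460. 254. 484. 291.] [344.1 320.2] [36.  87.8] 38.8 z 60
side 0.57 [418. 278. 461. 305.] [424.5 279.5] [33.6 84.3] -84.4 z 61
t 12.8 pos [469.4  22.6 219.5] rpy [-180.     0.    94.2] w 45.7 F [0.4 1.1 0.2]
 rot [-0.     0.    -0.005] rotrows 1.0 shift now [257.9 -24.4  89.4] shift after rot [258.  -23.2  89.5] j [ 44.   3. -53. 104.   2.  74.  -5.]
```

```bash
python3 -m crank '{"claw":[-0.06,-0.06,-0.06,-0.06,-0.06,-0.06,-0.06,-0.06],"xyz":[[42,-4,0],[43,-4,0],[43,-4,0],[43,-4,0],[43,-4,0],[43,-4,0],[0,0,45],[0,0,45]],"rot":[[0,0,0],[0,0,0],[0,0,0],[0,0,0],[0,0,0],[0,0,0],[0,0,0],[0,0,0]]}' 15
python3 -m crank '{"claw":[-0.06,-0.06],"xyz":[[0,0,0],[0,0,0]],"rot":[[0,0,0],[0,0,0]]}' 
python3 - <<'E'
from h import *
plan([424.5,277,49],94.7)
p,d=grab_frame("side"); cv2.imwrite("pics/b1.png",cv2.resize(p[200:350,370:520],(600,600),interpolation=cv2.INTER_CUBIC))
E
```

```text
time: 13.6
eef_pos: [0.4254, 0.2791, 0.1291]
tool_rot: [179.9, -0.1, 94.4]
contact_force: [2.2, -1.3, -0.3]
gripper_width: 0.0459
gripper_force: 0.0
time: 13.8
eef_pos: [0.4252, 0.2773, 0.1303]
tool_rot: [-179.9, -0.0, 94.4]
contact_force: [0.8, 0.0, 0.5]
gripper_width: 0.0462
gripper_force: 0.0
t 13.8 pos [425.2 277.3 130.3] rpy [-179.9   -0.    94.4] w 46.2 F [0.8 0.  0.5]
 rot [-0.001 -0.    -0.005] rotrows 1.0 shift now [-0.3 -0.7 81.3] shift after rot [-0.2 -0.8 81.3] j [ 16.  19. -62. 105.  18.  67. -48.]
```

View pics/b1.png

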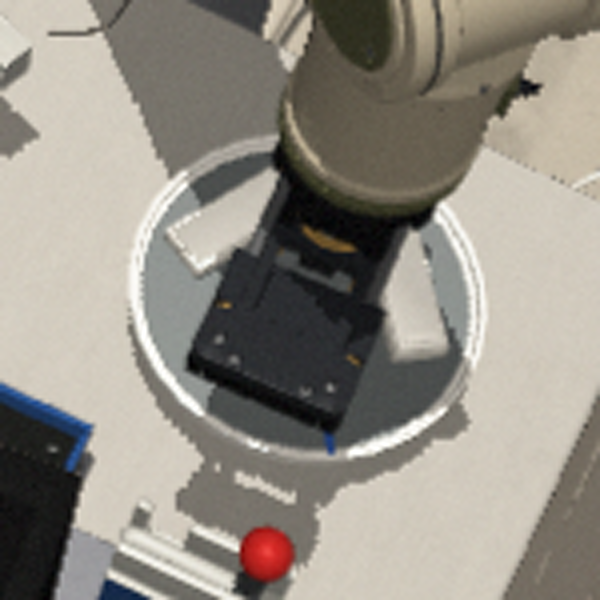

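The gripper sits over box c, lined up with it, and the other two boxes are clear on either side. I'll go down and grip.

```bash
python3 -m crank '{"claw":[-0.06,-0.06,-0.06,-0.06,0.2,0.5,0.8,0.8],"xyz":[[0,-1,40],[0,0,26],[0,0,15],[0,0,0],[0,0,0],[0,0,0],[0,0,0],[0,0,0]],"rot":[[0,0,0],[0,0,0],[0,0,0],[0,0,0],[0,0,0],[0,0,0],[0,0,0],[0,0,0]]}' 20
python3 -m crank '{"claw":[0.8,0.8,0.8,0.8,0.8],"xyz":[[0,0,0],[0,0,-10],[0,0,-40],[0,0,-40],[0,0,0]],"rot":[[0,0,0],[0,0,0],[0,0,0],[0,0,0],[0,0,0]]}'
python3 - <<'E'
from h import *
print(bot.get_state()["gripper_force"])
S=Ro.from_euler('z',YAW,degrees=True)*Ro.from_rotvec([0,-.21,0])
for y in (-58,0,58): 
    t=dk(np.array([0,0,55])+Ro.from_rotvec([0,-.21,0]).apply([0,y,6])); print(y,np.round(t,1)); 
plan(dk([0,58,160]),3.9,.21)
plan(dk([0,58,160]),183.9,-.21)
E
```

```text
time: 14.65
eef_pos: [0.4252, 0.2776, 0.0498]
tool_rot: [179.9, -0.0, 94.5]
contact_force: [-0.8, -1.2, 7.5]
gripper_width: 0.0295
gripper_force: 20.0
time: 15.15
eef_pos: [0.4262, 0.2793, 0.1439]
tool_rot: [179.6, -0.1, 94.5]
contact_force: [-0.3, 0.5, 0.1]
gripper_width: 0.0301
gripper_force: 20.0
19.96077597141266
-58 [574.7  53.5  60.9]
0 [570.8 111.4  60.9]
58 [566.8 169.3  60.9]
t 15.15 pos [426.2 279.3 143.9] rpy [ 1.796e+02 -1.000e-01  9.450e+01] w 30.1 F [-0.3  0.5  0.1]
 rot [-0.163  0.157  1.576] rotrows 11.0 shift now [-120.8  132.8  -15.5] shift after rot [134.4 119.3  12.2] j [ 17.  18. -63. 105.  17.  68. -47.]
t 15.15 pos [426.2 279.3 143.9] rpy [ 1.796e+02 -1.000e-01  9.450e+01] w 30.1 F [-0.3  0.5  0.1]
 rot [-0.156 -0.162 -1.554] rotrows 11.0 shift now [-120.8  132.8  -15.5] shift after rot [-134.4 -119.3   12.2] j [ 17.  18. -63. 105.  17.  68. -47.]
```

```bash
python3 -m crank '{"claw":[0.8,0.8,0.8,0.8,0.8,0.8,0.8,0.8],"xyz":[[0,0,-40],[0,0,-35],[0,0,0],[0,0,0],[0,0,0],[0,0,0],[0,0,0],[0,0,0]],"rot":[[0,0,0],[0,0,0],[-0.0142,-0.0147,-0.1413],[-0.0142,-0.0147,-0.1413],[-0.0142,-0.0147,-0.1413],[-0.0142,-0.0147,-0.1413],[-0.0142,-0.0147,-0.1413],[-0.0142,-0.0147,-0.1413]]}'
python3 -m crank '{"claw":[0.8,0.8,0.8,0.8,0.8,0.8],"xyz":[[0,0,0],[0,0,0],[0,0,0],[0,0,0],[0,0,0],[0,0,0]],"rot":[[-0.0142,-0.0147,-0.1413],[-0.0142,-0.0147,-0.1413],[-0.0142,-0.0147,-0.1413],[-0.0142,-0.0147,-0.1413],[-0.0142,-0.0147,-0.1413],[0,0,0]]}'
python3 - <<'E'
from h import *
plan([574.7,53.5,220],183.9,-.21)
plan([574.7,53.5,90],183.9,-.21)
E
```

```text
time: 15.95
eef_pos: [0.424, 0.2773, 0.2137]
tool_rot: [177.7, 6.5, 143.4]
contact_force: [-0.1, -0.5, -0.6]
gripper_width: 0.0297
gripper_force: 20.0
time: 16.55
eef_pos: [0.4241, 0.2767, 0.2136]
tool_rot: [-179.7, 11.7, -175.9]
contact_force: [0.7, -0.1, -0.1]
gripper_width: 0.03
gripper_force: 20.0
t 16.55 pos [424.1 276.7 213.6] rpy [-179.7   11.7 -175.9] w 30.0 F [ 0.7 -0.1 -0.1]
 rot [-0.005 -0.006  0.004] rotrows 1.0 shift now [-132.6 -233.4   22.2] shift after rot [-133.5 -232.9   21.9] j [ 40.   0. -82. 108.   8.  63.  50.]
t 16.55 pos [424.1 276.7 213.6] rpy [-179.7   11.7 -175.9] w 30.0 F [ 0.7 -0.1 -0.1]
 rot [-0.005 -0.006  0.004] rotrows 1.0 shift now [-106.3 -232.6  149.5] shift after rot [-106.4 -232.9  149. ] j [ 40.   0. -82. 108.   8.  63.  50.]
```

```bash
python3 -m crank '{"claw":[0.8,0.8],"xyz":[[-22,-39,4],[-22,-39,4]],"rot":[[-0.005,-0.006,0.004],[0,0,0]]}'
python3 - <<'E'
from h import *
plan([574.7,53.5,220],183.9,-.21)
E
```

```text
time: 16.75
eef_pos: [0.4743, 0.2021, 0.2153]
tool_rot: [179.9, 12.0, -176.5]
contact_force: [1.5, -0.3, 0.0]
gripper_width: 0.0299
gripper_force: 20.0
t 16.75 pos [474.3 202.1 215.3] rpy [ 179.9   12.  -176.5] w 29.9 F [ 1.5 -0.3  0. ]
 rot [ 0.001  0.    -0.007] rotrows 1.0 shift now [ -90.1 -154.4   14. ] shift after rot [ -89.  -155.    14.1] j [ 46.  -0. -76. 108.   6.  62.  61.]
```

Good, j3 is coming away from its limit. On to the point above the slot.

```bash
python3 -m crank '{"claw":[0.8,0.8,0.8,0.8,0.8,0.8],"xyz":[[-22,-38,3],[-22,-39,4],[-22,-39,3],[-22,-38,3],[0,0,0],[0,0,0]],"rot":[[0,0,-0.007],[0,0,0],[0,0,0],[0,0,0],[0,0,0],[0,0,0]]}'
python3 - <<'E'
from h import *
plan([574.7,53.5,90],183.9,-.21)
for n in ("top","side"):
    p,d=grab_frame(n); k=(trace(n,"shelf") or [None])[0]
    if k: 
        W=world(n,d,np.nonzero(k["mask"])); Q=np.array([todk(w*1000) for w in W]); 
        print(n,k["p"],np.round(np.percentile(Q,[2,50,98],axis=0)))
        m=(abs(Q[:,1])<95)&(abs(Q[:,0])<50); A=np.c_[Q[m,:2],np.ones(m.sum())]; print("plane",np.linalg.lstsq(A,Q[m,2],rcond=None)[0],m.sum())
    cv2.imwrite(f"pics/p_{n}.png",p)
a=cv2.imread("pics/p_top.png")[140:260,190:370]; b=cv2.imread("pics/p_side.png")[220:360,270:450]
cv2.imwrite("pics/p1.png",np.hstack([cv2.resize(a,(396,300)),cv2.resize(b,(386,300))]))
E
```

```text
time: 17.35
eef_pos: [0.5737, 0.0543, 0.2192]
tool_rot: [179.8, 11.9, -176.3]
contact_force: [0.4, 0.8, 0.2]
gripper_width: 0.0297
gripper_force: 20.0
t 17.35 pos [573.7  54.3 219.2] rpy [ 179.8   11.9 -176.3] w 29.7 F [0.4 0.8 0.2]
 rot [ 0.004 -0.003 -0.003] rotrows 1.0 shift now [ 25.6  -1.4 126.6] shift after rot [ 26.   -0.9 126.6] j [ 50.  14. -68. 100.  16.  64.  72.]
top 0.62 [[-60.  -7.  40.]
 [-20.  63.  51.]
 [ 57.  98.  73.]]
plane [ 1.99909410e-01 -4.25744032e-02  5.79835941e+01] 1240
side 0.93 [[-61. -69.  41.]
 [-48.  10.  47.]
 [-28. 101.  57.]]
plane [2.76650273e-01 3.18620085e-03 5.80795776e+01] 644
```

View pics/p1.png

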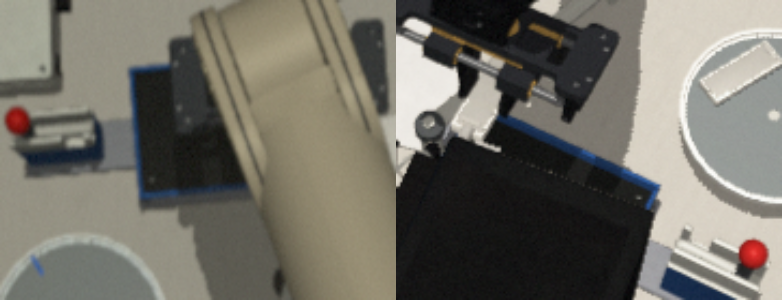

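```bash
python3 -m crank '{"claw":[0.8,0.8,0.8,0.8,0.8],"xyz":[[9,-1,42],[9,0,42],[8,0,42],[0,0,0],[0,0,0]],"rot":[[0.004,-0.003,-0.003],[0,0,0],[0,0,0],[0,0,0],[0,0,0]]}'
python3 - <<'E'
from h import *
plan([574.7,53.5,64],183.9,-.21)
plan([574.7,53.5,59],183.9,-.21)
E
```

```text
time: 18.05
eef_pos: [0.5746, 0.0549, 0.0923]
tool_rot: [-179.9, 12.1, -175.7]
contact_force: [0.3, 0.4, 0.7]
gripper_width: 0.0294
gripper_force: 20.0
t 18.05 pos [574.6  54.9  92.3] rpy [-179.9   12.1 -175.7] w 29.4 F [0.3 0.4 0.7]
 rot [-0.001  0.002  0.007] rotrows 1.0 shift now [ 5.9 -1.3 27.7] shift after rot [ 5.9 -1.4 27.7] j [ 42.  22. -61. 109.  28.  51.  63.]
t 18.05 pos [574.6  54.9  92.3] rpy [-179.9   12.1 -175.7] w 29.4 F [0.3 0.4 0.7]
 rot [-0.001  0.002  0.007] rotrows 1.0 shift now [ 7.  -1.3 32.6] shift after rot [ 6.9 -1.4 32.6] j [ 42.  22. -61. 109.  28.  51.  63.]
```

```bash
python3 -m crank '{"claw":[0.8,0.8,0.8,0.8],"xyz":[[4,-1,16],[1,0,8],[1,0,3],[0,0,0]],"rot":[[-0.001,0.002,0.007],[0,0,0],[0,0,0],[0,0,0]]}'
python3 -m crank '{"claw":[0.8,0.8,0.8],"xyz":[[0.5,0,2.5],[0,0,0],[0,0,0]],"rot":[[0,0,0],[0,0,0],[0,0,0]]}'
python3 - <<'E'
from h import *
plan([574.7,53.5,59],183.9,-.21)
E
```

```text
time: 18.45
eef_pos: [0.5745, 0.0527, 0.0637]
tool_rot: [-180.0, 12.0, -176.1]
contact_force: [-0.9, -0.2, -0.8]
gripper_width: 0.0297
gripper_force: 20.0
time: 18.75
eef_pos: [0.5746, 0.0528, 0.0612]
tool_rot: [-180.0, 12.0, -176.1]
contact_force: [0.1, 0.4, 0.3]
gripper_width: 0.0301
gripper_force: 20.0
t 18.75 pos [574.6  52.8  61.2] rpy [-180.    12.  -176.1] w 30.1 F [0.1 0.4 0.3]
 rot [-0.  0. -0.] rotrows 1.0 shift now [0.3 0.7 2.2] shift after rot [0.3 0.7 2.2] j [ 40.  25. -58. 110.  31.  48.  60.]
```

```bash
python3 -m crank '{"claw":[0.8,0.8,0.8],"xyz":[[0,0.5,1.2],[0,0,1],[0,0,0]],"rot":[[0,0,0],[0,0,0],[0,0,0]]}'
python3 -m crank '{"claw":[0.8,0.8,0.8],"xyz":[[0,0,1],[0,0,0],[0,0,0]],"rot":[[0,0,0],[0,0,0],[0,0,0]]}'

```

```text
time: 19.05
eef_pos: [0.575, 0.0533, 0.0595]
tool_rot: [-179.9, 12.0, -176.1]
contact_force: [-5.9, -1.3, 11.0]
gripper_width: 0.0297
gripper_force: 20.0
time: 19.35
eef_pos: [0.5753, 0.0533, 0.059]
tool_rot: [-179.9, 12.0, -176.1]
contact_force: [-10.0, -3.0, 17.8]
gripper_width: 0.0302
gripper_force: 20.0
```

```bash
python3 -m crank '{"claw":[0.8,0.5,0.05,0.05,0.05,0.05,0.05,0.05],"xyz":[[0,0,-1],[0,0,0],[0,0,0],[0,0,0],[0,0,-15],[0,0,-40],[0,0,-45],[-10,0,-45]],"rot":[[0,0,0],[0,0,0],[0,0,0],[0,0,0],[0,0,0],[0,0,0],[0,0,0],[0,0,0]]}'
python3 -m crank '{"claw":[0.05,0.05],"xyz":[[20,40,0],[0,0,0]],"rot":[[0,0,0],[0,0,0]]}'
python3 - <<'E'
from h import *
boxes(); plan([352,226,200],150)
for n in ("top","side"):
    p,d=grab_frame(n); cv2.imwrite(f"pics/p_{n}.png",p)
a=cv2.imread("pics/p_top.png")[140:260,190:370]; b=cv2.imread("pics/p_side.png")[220:360,270:450]
cv2.imwrite("pics/p2.png",np.hstack([cv2.resize(a,(396,300)),cv2.resize(b,(386,300))]))
E
```

```text
time: 20.15
eef_pos: [0.553, 0.0524, 0.2034]
tool_rot: [-180.0, 11.9, -176.1]
contact_force: [1.3, -1.0, 0.4]
gripper_width: 0.0413
gripper_force: 0.0
time: 20.35
eef_pos: [0.5307, 0.0953, 0.1995]
tool_rot: [-179.9, 12.1, -175.8]
contact_force: [-0.4, -0.4, -0.7]
gripper_width: 0.0412
gripper_force: 0.0
top 0.72 [232. 266. 261. 301.] [353.  221.6] [31.2 85.7] -26.4 z 60
top 0.6 [192. 273. 221. 303.] [346.  314.7] [31.6 86.9] 38.0 z 60
side 0.7 [459. 254. 484. 292.] [345.7 320.5] [34.5 85.5] 36.0 z 61
side 0.67 [410. 239. 448. 269.] [353.7 227.7] [30.6 86.2] -26.8 z 61
t 20.55 pos [532.3  89.8 198.1] rpy [-180.    12.  -176.2] w 41.9 F [ 0.3 -0.5  0.2]
 rot [0.061 0.203 0.588] rotrows 5.0 shift now [166.6 147.9 -37.4] shift after rot [224.2  27.8  -1.9] j [ 53.   8. -72. 106.  12.  60.  71.]
```

View pics/p2.png

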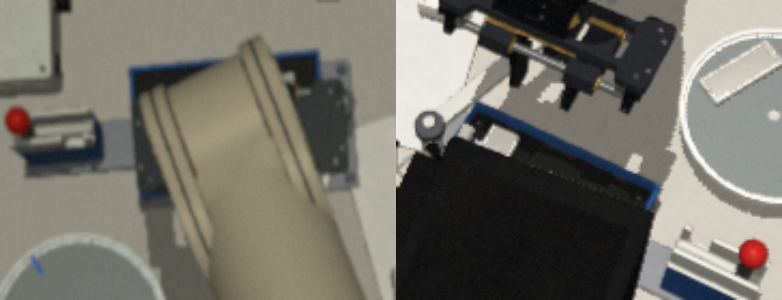

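```bash
python3 -m crank '{"claw":[-0.06,-0.06,-0.06,-0.06,-0.06],"xyz":[[0,0,0],[0,0,0],[0,0,0],[0,0,0],[0,0,0]],"rot":[[0.015,0.051,0.137],[0.015,0.051,0.137],[0.015,0.051,0.137],[0.015,0.051,0.137],[0,0,0]]}'
python3 - <<'E'
from h import *
plan([353,225,200],152.5)
E
```

```text
time: 21.15
eef_pos: [0.5331, 0.09, 0.1976]
tool_rot: [-179.9, -0.1, 152.1]
contact_force: [0.1, -0.5, 0.7]
gripper_width: 0.0464
gripper_force: 0.0
t 21.15 pos [533.1  90.  197.6] rpy [-1.799e+02 -1.000e-01  1.521e+02] w 46.4 F [ 0.1 -0.5  0.7]
 rot [-0.002 -0.002 -0.006] rotrows 1.0 shift now [222.3  35.2  -2.1] shift after rot [222.1  36.6  -2.4] j [ 37.  19. -62.  96.  18.  75.  35.]
```

```bash
python3 -m crank '{"claw":[-0.06,-0.06,-0.06],"xyz":[[37,6,0],[37,6,0],[37,6,0]],"rot":[[0,0,-0.006],[0,0,0],[0,0,0]]}'
python3 - <<'E'
from h import *
plan([353,225,200],152.5)
E
```

```text
time: 21.45
eef_pos: [0.4409, 0.1583, 0.1976]
tool_rot: [-179.9, 0.1, 152.9]
contact_force: [0.4, -0.5, 0.9]
gripper_width: 0.0461
gripper_force: 0.0
t 21.45 pos [440.9 158.3 197.6] rpy [-1.799e+02  1.000e-01  1.529e+02] w 46.1 F [ 0.4 -0.5  0.9]
 rot [-0.002  0.001  0.007] rotrows 1.0 shift now [108.6  19.3  -2.6] shift after rot [108.7  18.5  -2.4] j [ 41.   7. -69. 106.   7.  72.  33.]
```

```bash
python3 -m crank '{"claw":[-0.06,-0.06,-0.06,-0.06,-0.06,-0.06],"xyz":[[30,6,0],[30,6,0],[30,6,0],[14,2,0],[0,0,35],[0,0,0]],"rot":[[0,0,0.006],[0,0,0],[0,0,0],[0,0,0],[0,0,0],[0,0,0]]}'
python3 - <<'E'
from h import *
plan([353,225,49],152.5); boxes(["top"])
E
```

```text
time: 22.05
eef_pos: [0.3574, 0.222, 0.1604]
tool_rot: [-179.7, 0.0, 152.6]
contact_force: [0.0, -0.3, 0.5]
gripper_width: 0.0462
gripper_force: 0.0
t 22.05 pos [357.4 222.  160.4] rpy [-179.7    0.   152.6] w 46.2 F [ 0.  -0.3  0.5]
 rot [-0.006  0.     0.001] rotrows 1.0 shift now [  5.3   1.3 111.4] shift after rot [  5.2   0.6 111.4] j [ 42.  -3. -76. 114.  -3.  67.  30.]
top 0.8 [311. 166. 325. 207.] [573.7  51.2] [29.5 84.6] 4.1 z 69
```

```bash
python3 -m crank '{"claw":[-0.06,-0.06,-0.06,-0.06],"xyz":[[5,1,35],[0,0,35],[0,0,0],[0,0,0]],"rot":[[-0.005,0,0],[0,0,0],[0,0,0],[0,0,0]]}'
python3 - <<'E'
from h import *
plan([353,225,49],152.5); boxes(["side"])
E
```

```text
time: 22.55
eef_pos: [0.3551, 0.2273, 0.0943]
tool_rot: [179.8, -0.1, 152.4]
contact_force: [1.3, -0.1, 0.4]
gripper_width: 0.0462
gripper_force: 0.0
t 22.55 pos [355.1 227.3  94.3] rpy [ 1.798e+02 -1.000e-01  1.524e+02] w 46.2 F [ 1.3 -0.1  0.4]
 rot [ 0.003 -0.002 -0.001] rotrows 1.0 shift now [ 0.7 -3.2 45.3] shift after rot [ 0.8 -3.  45.3] j [ 36.  10. -78. 119.  12.  59.  15.]
side 0.94 [463. 261. 480. 290.] [355.8 327. ] [31.6 64.2] 37.0 z 61
side 0.63 [412. 244. 434. 270.] [366.7 221.7] [29.5 56.8] -28.5 z 61
side 0.63 [313. 276. 329. 292.] [543.1  53.8] [24.9 30.4] -86.7 z 64
```

```bash
python3 -m crank '{"claw":[-0.06,-0.06,-0.06,-0.06,0.2,0.5,0.8,0.8],"xyz":[[0,-3,25],[0,0,14],[0,0,5],[0,0,0],[0,0,0],[0,0,0],[0,0,0],[0,0,0]],"rot":[[0,0,0],[0,0,0],[0,0,0],[0,0,0],[0,0,0],[0,0,0],[0,0,0],[0,0,0]]}' 20
python3 -m crank '{"claw":[0.8,0.8,0.8,0.8,0.8,0.8],"xyz":[[0,0,0],[0,0,-10],[0,0,-40],[0,0,-45],[0,0,-45],[0,0,0]],"rot":[[0,0,0],[0,0,0],[0,0,0],[0,0,0],[0,0,0],[0,0,0]]}'
python3 - <<'E'
from h import *
plan([570.8,111.4,220],183.9,-.21)
plan([570.8,111.4,220])
E
```

```text
time: 23.45
eef_pos: [0.3545, 0.2241, 0.0498]
tool_rot: [179.8, 0.1, 152.3]
contact_force: [0.1, -1.6, 7.8]
gripper_width: 0.0294
gripper_force: 20.0
time: 24.05
eef_pos: [0.3565, 0.2205, 0.1694]
tool_rot: [-179.8, 0.8, 152.0]
contact_force: [0.5, 0.1, -1.5]
gripper_width: 0.0296
gripper_force: 20.0
t 24.05 pos [356.5 220.5 169.4] rpy [-179.8    0.8  152. ] w 29.6 F [ 0.5  0.1 -1.5]
 rot [-0.066 -0.192 -0.554] rotrows 4.0 shift now [-241.1    4.1  -47.3] shift after rot [-212.4 -123.4   -6.5] j [ 49. -10. -79. 114. -10.  68.  35.]
t 24.05 pos [356.5 220.5 169.4] rpy [-179.8    0.8  152. ] w 29.6 F [ 0.5  0.1 -1.5]
 rot [0. 0. 0.] rotrows 0.0 shift now [-241.1    4.1  -47.3] shift after rot [-241.1    4.1  -47.3] j [ 49. -10. -79. 114. -10.  68.  35.]
```

```bash
python3 -m crank '{"claw":[0.8,0.8,0.8,0.8,0.8,0.8,0.8],"xyz":[[-40,0.5,-12],[-40,0.5,-12],[-40,0.5,-12],[-40,0.5,-11],[-40,0.5,0],[-40,1,0],[0,0,0]],"rot":[[0,0,0],[0,0,0],[0,0,0],[0,0,0],[0,0,0],[0,0,0],[0,0,0]]}'
python3 -m crank '{"claw":[0.8,0.8,0.8,0.8,0.8,0.8],"xyz":[[0,0,0],[0,0,0],[0,0,0],[0,0,0],[0,0,0],[0,0,0]],"rot":[[-0.0165,-0.048,-0.1385],[-0.0165,-0.048,-0.1385],[-0.0165,-0.048,-0.1385],[-0.0165,-0.048,-0.1385],[0,0,0],[0,0,0]]}'
python3 - <<'E'
from h import *
plan([570.8,111.4,90],183.9,-.21)
E
```

```text
time: 24.75
eef_pos: [0.5593, 0.1123, 0.2069]
tool_rot: [-179.6, -0.2, 151.7]
contact_force: [-0.2, 0.6, -0.9]
gripper_width: 0.0296
gripper_force: 20.0
time: 25.35
eef_pos: [0.5557, 0.1154, 0.2091]
tool_rot: [179.7, 11.2, -176.4]
contact_force: [0.6, -0.1, -0.3]
gripper_width: 0.0296
gripper_force: 20.0
t 25.35 pos [555.7 115.4 209.1] rpy [ 179.7   11.2 -176.4] w 29.6 F [ 0.6 -0.1 -0.3]
 rot [ 0.005 -0.015 -0.005] rotrows 1.0 shift now [  8.5  -5.7 119.7] shift after rot [ 10.4  -5.  119.6] j [ 51.  21. -81. 101.  27.  67.  58.]
```

```bash
python3 -m crank '{"claw":[0.8,0.8,0.8],"xyz":[[4,-5,30],[3,0,30],[0,0,0]],"rot":[[0.005,-0.015,-0.005],[0,0,0],[0,0,0]]}'
python3 - <<'E'
from h import *
plan([570.8,111.4,90],183.9,-.21)
plan([570.8,111.4,64],183.9,-.21)
E
```

```text
time: 25.65
eef_pos: [0.5599, 0.1109, 0.1459]
tool_rot: [-180.0, 11.8, -176.0]
contact_force: [-0.4, -0.1, -0.8]
gripper_width: 0.0298
gripper_force: 20.0
t 25.65 pos [559.9 110.9 145.9] rpy [-180.    11.8 -176. ] w 29.8 F [-0.4 -0.1 -0.8]
 rot [ 0.    -0.005  0.002] rotrows 1.0 shift now [ 0.8 -0.3 56.9] shift after rot [ 1.  -0.3 56.9] j [ 47.  24. -76. 106.  32.  60.  54.]
t 25.65 pos [559.9 110.9 145.9] rpy [-180.    11.8 -176. ] w 29.8 F [-0.4 -0.1 -0.8]
 rot [ 0.    -0.005  0.002] rotrows 1.0 shift now [ 6.1 -0.3 82.4] shift after rot [ 6.4 -0.3 82.3] j [ 47.  24. -76. 106.  32.  60.  54.]
```

```bash
python3 -m crank '{"claw":[0.8,0.8,0.8,0.8,0.8],"xyz":[[2,0,30],[2,0,30],[2,0,19],[0,0,0],[0,0,0]],"rot":[[0,-0.005,0.002],[0,0,0],[0,0,0],[0,0,0],[0,0,0]]}'
python3 - <<'E'
from h import *
plan([570.8,111.4,59.5],183.9,-.21)
E
```

```text
time: 26.15
eef_pos: [0.5731, 0.1131, 0.0722]
tool_rot: [180.0, 12.4, -175.9]
contact_force: [-0.6, -0.2, 0.5]
gripper_width: 0.0298
gripper_force: 20.0
t 26.15 pos [573.1 113.1  72.2] rpy [ 180.    12.4 -175.9] w 29.8 F [-0.6 -0.2  0.5]
 rot [0.001 0.007 0.003] rotrows 1.0 shift now [ 5.1 -1.6 11.9] shift after rot [ 5.  -1.6 11.9] j [ 40.  30. -68. 109.  40.  53.  49.]
```

```bash
python3 -m crank '{"claw":[0.8,0.8,0.8,0.8],"xyz":[[4,-2,5],[1,0,5],[0,0,0],[0,0,0]],"rot":[[0.001,0.007,0.003],[0,0,0],[0,0,0],[0,0,0]]}'
python3 -m crank '{"claw":[0.8,0.8,0.8],"xyz":[[0,0,1.5],[0,0,0],[0,0,0]],"rot":[[0,0,0],[0,0,0],[0,0,0]]}'
python3 - <<'E'
from h import *
plan([570.8,111.4,59.5],183.9,-.21)
E
```

```text
time: 26.55
eef_pos: [0.57, 0.1099, 0.0602]
tool_rot: [-179.9, 12.0, -176.1]
contact_force: [-0.1, -0.3, -0.5]
gripper_width: 0.0298
gripper_force: 20.0
time: 26.85
eef_pos: [0.5704, 0.1101, 0.0593]
tool_rot: [-179.9, 12.0, -176.1]
contact_force: [-4.8, -2.4, 8.3]
gripper_width: 0.0296
gripper_force: 20.0
t 26.85 pos [570.4 110.1  59.3] rpy [-179.9   12.  -176.1] w 29.6 F [-4.8 -2.4  8.3]
 rot [-0.001  0.     0.001] rotrows 1.0 shift now [-0.5  1.3 -0.1] shift after rot [-0.5  1.3 -0.1] j [ 39.  30. -67. 109.  41.  53.  48.]
```

```bash
python3 -m crank '{"claw":[0.5,0.05,0.05,0.05,0.05,0.05,0.05,0.05],"xyz":[[0,0,0],[0,0,0],[0,0,0],[0,0,-15],[0,0,-40],[0,0,-40],[0,0,-40],[0,0,0]],"rot":[[0,0,0],[0,0,0],[0,0,0],[0,0,0],[0,0,0],[0,0,0],[0,0,0],[0,0,0]]}'
python3 - <<'E'
from h import *
boxes(); plan([345,317,200],217)
E
```

```text
time: 27.65
eef_pos: [0.5435, 0.1097, 0.1959]
tool_rot: [-179.9, 12.4, -176.0]
contact_force: [0.6, -0.4, 1.1]
gripper_width: 0.0412
gripper_force: 0.0
top 0.78 [191. 272. 226. 304.] [345.8 315.6] [33.6 91.5] 37.7 z 59
side 0.7 [461. 252. 482. 291.] [346.8 321.8] [34.5 86.1] 36.0 z 61
side 0.69 [310. 279. 329. 293.] [544.9  52.8] [26.5 33.4] -84.9 z 65
side 0.62 [335. 287. 349. 303.] [537.3 110.8] [24.8 29. ] -81.1 z 65
side 0.44 [426. 329. 444. 349.] [561.  321.7] [22.6 22.9] 22.1 z 163
t 27.85 pos [541.8 107.9 190.1] rpy [-179.9   12.  -176.1] w 41.6 F [-0.3  1.2  0.4]
 rot [-0.062  0.203 -0.575] rotrows 5.0 shift now [176.  222.  -47.8] shift after rot [ 31.3 285.4  -9.9] j [ 55.  18. -82. 105.  25.  63.  59.]
```

```bash
python3 -m crank '{"claw":[-0.06,-0.06,-0.06,-0.06],"xyz":[[0,0,0],[0,0,0],[0,0,0],[0,0,0]],"rot":[[0,0.105,0],[0,0.105,0],[0,0,0.142],[0,0,0.142]]}'
python3 - <<'E'
from h import *
plan([345.5,318,200],37)
E
```

```text
time: 28.25
eef_pos: [0.5418, 0.1092, 0.1886]
tool_rot: [180.0, -0.3, 167.4]
contact_force: [0.6, 0.3, 0.3]
gripper_width: 0.0462
gripper_force: 0.0
t 28.25 pos [541.8 109.2 188.6] rpy [180.   -0.3 167.4] w 46.2 F [0.6 0.3 0.3]
 rot [-0.005 -0.003  2.276] rotrows 16.0 shift now [237.1 161.1 -10.2] shift after rot [ -31.1 -284.9  -11.4] j [ 39.  26. -69.  95.  25.  77.  43.]
```

j3 is recovering, so I'll keep turning.

```bash
python3 -m crank '{"claw":[-0.06,-0.06,-0.06,-0.06,-0.06,-0.06,-0.06,-0.06],"xyz":[[0,0,0],[0,0,0],[0,0,0],[0,0,0],[0,0,0],[0,0,0],[0,0,0],[0,0,0]],"rot":[[0,0,0.142],[0,0,0.142],[0,0,0.142],[0,0,0.142],[0,0,0.142],[0,0,0.142],[0,0,0.142],[0,0,0.142]]}'
python3 -m crank '{"claw":[-0.06,-0.06,-0.06,-0.06,-0.06,-0.06,-0.06,-0.06],"xyz":[[0,0,0],[0,0,0],[0,0,0],[0,0,0],[0,0,0],[0,0,0],[0,0,0],[0,0,0]],"rot":[[0,0,0.142],[0,0,0.142],[0,0,0.142],[0,0,0.142],[0,0,0.142],[0,0,0.142],[0,0,0.142],[0,0,0.142]]}'
python3 - <<'E'
from h import *
plan([345.5,318,200],37)
E
```

```text
time: 29.05
eef_pos: [0.5415, 0.1085, 0.1892]
tool_rot: [-179.8, 0.0, 102.3]
contact_force: [0.1, -0.8, 0.4]
gripper_width: 0.0459
gripper_force: 0.0
time: 29.85
eef_pos: [0.5415, 0.1085, 0.1892]
tool_rot: [-179.9, 0.2, 37.2]
contact_force: [-0.2, 1.4, 0.3]
gripper_width: 0.0459
gripper_force: 0.0
t 29.85 pos [541.5 108.5 189.2] rpy [-179.9    0.2   37.2] w 45.9 F [-0.2  1.4  0.3]
 rot [-0.001  0.003  0.003] rotrows 1.0 shift now [ -29.5 -285.4  -10.5] shift after rot [ -30.4 -285.3  -10.8] j [ 23.  17. -46.  95.  12.  73. -78.]
```

```bash
python3 -m crank '{"claw":[-0.06,-0.06,-0.06,-0.06,-0.06,-0.06,-0.06,-0.06],"xyz":[[-4,-41,-3],[-4,-41,0],[-4,-41,0],[-4,-41,0],[-5,-41,0],[-5,-40,0],[-4,-40,0],[0,0,30]],"rot":[[0,0,0],[0,0,0],[0,0,0],[0,0,0],[0,0,0],[0,0,0],[0,0,0],[0,0,0]]}'
python3 -m crank '{"claw":[-0.06,-0.06],"xyz":[[0,0,30],[0,0,0]],"rot":[[0,0,0],[0,0,0]]}'
python3 - <<'E'
from h import *
plan([345.5,318,49],37); boxes(["top","side"])
E
```

```text
time: 30.65
eef_pos: [0.3419, 0.3216, 0.1654]
tool_rot: [-180.0, -0.2, 37.9]
contact_force: [0.9, -0.7, -0.3]
gripper_width: 0.0463
gripper_force: 0.0
time: 30.85
eef_pos: [0.3425, 0.3145, 0.1297]
tool_rot: [-180.0, 0.4, 37.6]
contact_force: [-0.2, 0.4, 0.1]
gripper_width: 0.0463
gripper_force: 0.0
t 30.85 pos [342.5 314.5 129.7] rpy [-180.     0.4   37.6] w 46.3 F [-0.2  0.4  0.1]
 rot [-0.001  0.008  0.01 ] rotrows 1.0 shift now [ 5.2 -0.9 80.7] shift after rot [ 4.5 -1.  80.7] j [   7.   10.  -58.  111.    9.   64. -108.]
top 0.83 [298. 176. 313. 208.] [570.5  80.9] [30.4 80.4] 5.2 z 69
top 0.67 [312. 167. 325. 208.] [573.2  51.4] [32.  83.7] 4.1 z 69
side 0.96 [463. 257. 483. 290.] [352.4 322.6] [27.5 76.4] 36.3 z 61
side 0.54 [310. 276. 328. 294.] [543.2  53.5] [27.  28.9] -87.2 z 64
side 0.5 [325. 282. 337. 296.] [540.9  83.6] [28.  30.4] -80.9 z 65
```

The middle box has been knocked along the shelf to y≈82, next to the first one. I'll look at it later and pick the third box now.

```bash
python3 -m crank '{"claw":[-0.06,-0.06,-0.06],"xyz":[[5,-1,40],[0,0,0],[0,0,0]],"rot":[[0,0.008,0.01],[0,0,0],[0,0,0]]}'
python3 - <<'E'
from h import *
plan([345.5,318,49],37)
E
```

```text
time: 31.35
eef_pos: [0.3483, 0.3202, 0.0944]
tool_rot: [-180.0, -0.4, 36.9]
contact_force: [0.2, 0.5, 0.4]
gripper_width: 0.0459
gripper_force: 0.0
t 31.35 pos [348.3 320.2  94.4] rpy [-180.    -0.4   36.9] w 45.9 F [0.2 0.5 0.4]
 rot [-0.    -0.007 -0.001] rotrows 1.0 shift now [-3.8  0.1 45.4] shift after rot [-3.5  0.1 45.4] j [   5.   14.  -57.  113.   14.   60. -112.]
```

```bash
python3 -m crank '{"claw":[-0.06,-0.06,-0.06,-0.06,0.2,0.5,0.8,0.8],"xyz":[[-3,0,25],[0,0,15],[0,0,5],[0,0,0],[0,0,0],[0,0,0],[0,0,0],[0,0,0]],"rot":[[0,-0.006,0],[0,0,0],[0,0,0],[0,0,0],[0,0,0],[0,0,0],[0,0,0],[0,0,0]]}' 20
python3 -m crank '{"claw":[0.8,0.8,0.8,0.8,0.8,0.8],"xyz":[[0,0,0],[0,0,-10],[0,0,-40],[0,0,-45],[0,0,-45],[0,0,0]],"rot":[[0,0,0],[0,0,0],[0,0,0],[0,0,0],[0,0,0],[0,0,0]]}'
python3 - <<'E'
from h import *
print(np.round(dk([0,52,0])))
plan([566.8,163,210],3.9,.21)
E
```

```text
time: 32.15
eef_pos: [0.3465, 0.3184, 0.0489]
tool_rot: [180.0, -0.1, 36.9]
contact_force: [-0.4, -0.6, 5.0]
gripper_width: 0.0298
gripper_force: 20.0
time: 32.75
eef_pos: [0.3475, 0.3206, 0.1941]
tool_rot: [179.9, -0.5, 36.9]
contact_force: [0.2, 0.3, -1.1]
gripper_width: 0.0298
gripper_force: 20.0
[568. 163.   0.]
t 32.75 pos [347.5 320.6 194.1] rpy [179.9  -0.5  36.9] w 29.8 F [ 0.2  0.3 -1.1]
 rot [-0.062  0.194  0.574] rotrows 5.0 shift now [ 80.7 257.8 -14.7] shift after rot [206.8 172.1  27.8] j [  10.    5.  -60.  106.    5.   71. -105.]
```

```bash
python3 -m crank '{"claw":[0.8,0.8,0.8,0.8,0.8,0.8,0.8,0.8],"xyz":[[10,32,-5],[10,32,-5],[10,32,-5],[10,32,-5],[10,32,0],[10,32,0],[10,32,0],[10,32,0]],"rot":[[0,0,0],[0,0,0],[0,0,0],[0,0,0],[0,0,0],[0,0,0],[0,0,0],[0,0,0]]}'
python3 -m crank '{"claw":[0.8,0.8,0.8,0.8,0.8,0.8],"xyz":[[0,0,0],[0,0,0],[0,0,0],[0,0,0],[0,0,0],[0,0,0]],"rot":[[-0.0124,0.0388,0.1148],[-0.0124,0.0388,0.1148],[-0.0124,0.0388,0.1148],[-0.0124,0.0388,0.1148],[-0.0124,0.0388,0.1148],[0,0,0]]}'
python3 - <<'E'
from h import *
plan([566.8,164,90],3.9,.21); boxes()
E
```

```text
time: 33.55
eef_pos: [0.5642, 0.1605, 0.2085]
tool_rot: [180.0, -0.0, 36.9]
contact_force: [0.4, 0.7, 0.7]
gripper_width: 0.0294
gripper_force: 20.0
time: 34.15
eef_pos: [0.5625, 0.1619, 0.2087]
tool_rot: [179.7, -11.6, 3.9]
contact_force: [0.0, 0.1, -0.7]
gripper_width: 0.0296
gripper_force: 20.0
t 34.15 pos [562.5 161.9 208.7] rpy [179.7 -11.6   3.9] w 29.6 F [ 0.   0.1 -0.7]
 rot [0.005 0.007 0.   ] rotrows 1.0 shift now [-19.5  -2.4 117.2] shift after rot [-20.4  -1.8 117. ] j [  19.   11.  -46.  100.   14.   63. -117.]
top 0.83 [311. 166. 326. 208.] [575.   50.6] [29.8 86.2] 4.5 z 69
top 0.64 [298. 196. 317. 206.] [544.9  78.3] [28.8 30.4] 1.6 z 64
side 0.6 [349. 275. 377. 306.] [565.8 164.9] [28.8 73.2] 3.5 z 224
side 0.49 [322. 282. 336. 297.] [542.1  83. ] [25.6 30.5] 89.9 z 65
```

```bash
python3 -m crank '{"claw":[0.8,0.8,0.8,0.8,0.8,0.8],"xyz":[[-6,-2,35],[-6,0,35],[-5,0,32],[-3,0,14],[0,0,0],[0,0,0]],"rot":[[0.005,0.007,0],[0,0,0],[0,0,0],[0,0,0],[0,0,0],[0,0,0]]}'
python3 - <<'E'
from h import *
plan([566.8,164,59.5],3.9,.21)
E
```

```text
time: 34.95
eef_pos: [0.5684, 0.1642, 0.0922]
tool_rot: [-179.9, -12.0, 4.0]
contact_force: [-0.2, -0.3, -0.2]
gripper_width: 0.0297
gripper_force: 20.0
t 34.95 pos [568.4 164.2  92.2] rpy [-179.9  -12.     4. ] w 29.7 F [-0.2 -0.3 -0.2]
 rot [-0.002 -0.     0.001] rotrows 1.0 shift now [-8.4  0.1 31.6] shift after rot [-8.4  0.1 31.6] j [  15.   18.  -43.  107.   22.   50. -124.]
```

```bash
python3 -m crank '{"claw":[0.8,0.8,0.8,0.8,0.8],"xyz":[[-4,0,16],[-3,0,9],[-1,0,4],[0,0,0],[0,0,0]],"rot":[[0,0,0],[0,0,0],[0,0,0],[0,0,0],[0,0,0]]}'
python3 -m crank '{"claw":[0.8,0.8,0.8],"xyz":[[0,0,2],[0,0,0],[0,0,0]],"rot":[[0,0,0],[0,0,0],[0,0,0]]}'
python3 - <<'E'
from h import *
plan([566.8,164,59.5],3.9,.21)
E
```

```text
time: 35.45
eef_pos: [0.566, 0.1637, 0.0612]
tool_rot: [-179.9, -12.0, 3.9]
contact_force: [0.5, -0.1, -0.3]
gripper_width: 0.0297
gripper_force: 20.0
time: 35.75
eef_pos: [0.5664, 0.1636, 0.0592]
tool_rot: [-179.9, -12.0, 3.9]
contact_force: [-0.0, 0.0, -1.1]
gripper_width: 0.0298
gripper_force: 20.0
t 35.75 pos [566.4 163.6  59.2] rpy [-179.9  -12.     3.9] w 29.8 F [-0.   0.  -1.1]
 rot [-0.001  0.     0.   ] rotrows 1.0 shift now [ 0.5 -0.3 -0.2] shift after rot [ 0.5 -0.3 -0.2] j [  14.   21.  -42.  109.   25.   47. -127.]
```

```bash
python3 -m crank '{"claw":[0.8,0.8,0.8],"xyz":[[0,0,1.3],[0,0,0],[0,0,0]],"rot":[[0,0,0],[0,0,0],[0,0,0]]}'
python3 -m crank '{"claw":[0.8,0.5,0.05,0.05,0.05,0.05,0.05,0.05],"xyz":[[0,0,0],[0,0,0],[0,0,0],[0,0,0],[0,0,-15],[0,0,-40],[0,0,-40],[0,0,-40]],"rot":[[0,0,0],[0,0,0],[0,0,0],[0,0,0],[0,0,0],[0,0,0],[0,0,0],[0,0,0]]}'
python3 -m crank '{"claw":[0.05,0.05,0.05,0.05,0.05,0.05],"xyz":[[-40,-20,0],[-40,-20,0],[-40,-20,0],[0,-20,0],[0,0,0],[0,0,0]],"rot":[[0,-0.07,0],[0,-0.07,0],[0,-0.07,0],[0,0,0],[0,0,0],[0,0,0]]}'
python3 - <<'E'
from h import *
boxes(); plan(dk([-107.2,-78.3,150]),3.9)
p,d=grab_frame("top"); cv2.imwrite("pics/s1.png",cv2.resize(p[140:260,190:370],(750,500),interpolation=cv2.INTER_CUBIC))
W=world("top",d,np.nonzero(d>0))*1000; g=(W[:,2]>125)&(W[:,2]<150)&(abs(W[:,0]-466)<30)&(abs(W[:,1]-26)<30); print("grip",np.round(W[g].min(0)),np.round(W[g].max(0)))
E
```

```text
time: 36.05
eef_pos: [0.5667, 0.1637, 0.0584]
tool_rot: [-180.0, -12.0, 3.9]
contact_force: [-4.5, -1.4, 7.5]
gripper_width: 0.0298
gripper_force: 20.0
time: 36.85
eef_pos: [0.5378, 0.1621, 0.192]
tool_rot: [-179.9, -12.0, 4.0]
contact_force: [0.9, -0.3, 0.1]
gripper_width: 0.041
gripper_force: 0.0
time: 37.45
eef_pos: [0.4148, 0.2334, 0.1738]
tool_rot: [-179.9, 0.0, 4.0]
contact_force: [0.5, -0.6, 0.2]
gripper_width: 0.0418
gripper_force: 0.0
top 0.76 [309. 166. 325. 204.] [573.5  50.4] [29.9 83.3] 5.1 z 70
top 0.61 [265. 177. 282. 210.] [565.5 161.1] [30.3 86. ] 3.6 z 69
side 0.69 [427. 329. 441. 353.] [560.1 322.2] [22.2 23.8] 88.3 z 162
side 0.63 [359. 302. 375. 312.] [533.3 164. ] [22.  29.2] 89.2 z 64
side 0.48 [324. 286. 337. 298.] [543.1  83.8] [27.1 29.2] -83.4 z 65
t 37.65 pos [415.1 232.5 173.3] rpy [-180.     0.     3.9] w 41.7 F [-0.7  0.4 -0.3]
 rot [-0.001  0.001 -0.001] rotrows 1.0 shift now [ 41.3 209.6  23.2] shift after rot [ 41.1 209.7  23.3] j [  15.    7.  -52.  107.    6.   69. -125.]
grip [461.  17. 126.] [481.  33. 148.]
```

View pics/s1.png

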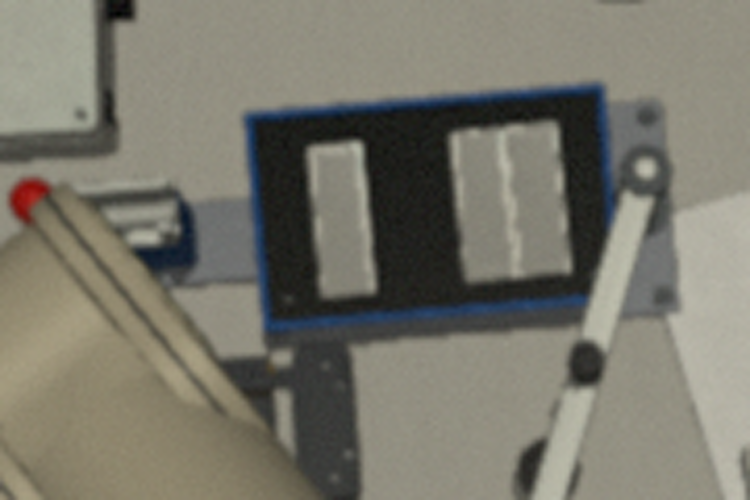

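The top view shows all three boxes flat and side by side on the mat. The grip post is at about (585,362) in the crop, and the bar is open. Now I'll fetch the bar.

```bash
python3 -m crank '{"claw":[-0.2,-0.2,-0.2,-0.2,-0.2,-0.2,-0.2,-0.2],"xyz":[[8,42,0],[8,42,0],[8,42,0],[8,42,0],[8,42,0],[0,0,0],[0,0,0],[0,0,0]],"rot":[[0,0,0],[0,0,0],[0,0,0],[0,0,0],[0,0,0],[0,0,0],[0,0,0],[0,0,0]]}' 10
python3 - <<'E'
from h import *
plan([469,25.5,109],3.9)
E
```

```text
time: 38.5
eef_pos: [0.4689, 0.0274, 0.173]
tool_rot: [-179.9, 0.0, 4.0]
contact_force: [0.2, -0.2, 0.2]
gripper_width: 0.0523
gripper_force: 0.0
t 38.5 pos [468.9  27.4 173. ] rpy [-179.9    0.     4. ] w 52.3 F [ 0.2 -0.2  0.2]
 rot [-0.001  0.001  0.002] rotrows 1.0 shift now [ 0.  2. 64.] shift after rot [-0.  2. 64.] j [ 31.   4. -41. 108.   3.  69. -97.]
```

```bash
python3 -m crank '{"claw":[-0.2,-0.2,-0.2,-0.2,0.3,0.9,0.9,0.9],"xyz":[[0,2,32],[0,0,32],[0,0,0],[0,0,0],[0,0,0],[0,0,0],[0,0,0],[0,0,0]],"rot":[[0,0,0],[0,0,0],[0,0,0],[0,0,0],[0,0,0],[0,0,0],[0,0,0],[0,0,0]]}' 10
python3 -m crank '{"claw":[0.9,0.9,0.9],"xyz":[[0,0,0],[0,0,0],[0,0,0]],"rot":[[0,0,0],[0,0,0],[0,0,0]]}' 10
python3 - <<'E'
from h import *
plan([469,25.5,109],3.9)
E
```

```text
time: 39.3
eef_pos: [0.4695, 0.0246, 0.1096]
tool_rot: [-180.0, -0.0, 3.9]
contact_force: [0.1, 0.2, 0.3]
gripper_width: 0.0279
gripper_force: 0.0
time: 39.6
eef_pos: [0.4693, 0.0267, 0.1094]
tool_rot: [-179.8, 0.0, 4.0]
contact_force: [-1.0, 7.0, 2.6]
gripper_width: 0.0193
gripper_force: 10.0
t 39.6 pos [469.3  26.7 109.4] rpy [-179.8    0.     4. ] w 19.3 F [-1.   7.   2.6]
 rot [-0.003  0.     0.002] rotrows 1.0 shift now [-0.3  1.1  0.4] shift after rot [-0.3  1.1  0.4] j [  30.    9.  -41.  112.    6.   61. -100.]
```

```bash
python3 -m crank '{"claw":[0.9,0.9,0.9,0.9,0.9,0.9,0.9,0.9],"xyz":[[5.8,-13,0],[7.2,-12.3,0],[8.6,-11.3,0],[9.8,-9.7,0],[10.9,-8.4,0],[11.8,-7.1,0],[12.6,-5.6,0],[13.2,-4.1,0]],"rot":[[0,0,0],[0,0,0],[0,0,0],[0,0,0],[0,0,0],[0,0,0],[0,0,0],[0,0,0]]}' 10
python3 -m crank '{"claw":[0.9,0.9,0.9,0.9,0.9,0.9,0.9],"xyz":[[10,-2,0],[10,-1,0],[7,0,0],[4,0,0],[0,0,0],[0,0,0],[0,0,0]],"rot":[[0,0,0],[0,0,0],[0,0,0],[0,0,0],[0,0,0],[0,0,0],[0,0,0]]}' 10
python3 - <<'E'
from h import *
plan([572.3,106.5,109],3.9)
E
```

```text
time: 40.4
eef_pos: [0.5442, 0.101, 0.1087]
tool_rot: [180.0, 0.1, 3.9]
contact_force: [-2.4, -4.2, 2.5]
gripper_width: 0.0194
gripper_force: 10.0
time: 41.1
eef_pos: [0.5744, 0.1068, 0.1087]
tool_rot: [-179.9, 0.0, 4.0]
contact_force: [-0.0, 2.5, -6.8]
gripper_width: 0.0197
gripper_force: 10.0
t 41.1 pos [574.4 106.8 108.7] rpy [-179.9    0.     4. ] w 19.7 F [-0.   2.5 -6.8]
 rot [-0.001  0.001  0.001] rotrows 1.0 shift now [-2.1  0.2 -0.3] shift after rot [-2.1  0.2 -0.3] j [  17.   24.  -40.   96.   17.   66. -113.]
```

```bash
python3 -m crank '{"claw":[0.9,0.9,0.9,0.9],"xyz":[[3,0,0],[3,0,0],[0,0,0],[0,0,0]],"rot":[[0,0,0],[0,0,0],[0,0,0],[0,0,0]]}' 15
python3 - <<'E'
from h import *
plan([572.3,106.5,109],3.9)
for n in ("top","side"):
    p,d=grab_frame(n); W=world(n,d,np.nonzero(d>0))*1000
    for lo,hi in ((185,215),(215,250),):
        b=(abs(W[:,0]-572)<30)&(W[:,2]>96)&(W[:,2]<112)&(W[:,1]>lo)&(W[:,1]<hi); print(n,lo,np.round(np.percentile(W[b],[5,50,95],axis=0)[:,:2].ravel()) if b.sum() else None)
    cv2.imwrite(f"pics/p_{n}.png",p)
a=cv2.imread("pics/p_top.png")[150:250,180:350]; b=cv2.imread("pics/p_side.png")[260:370,320:450]
cv2.imwrite("pics/p3.png",np.hstack([cv2.resize(a,(420,300)),cv2.resize(b,(370,300))]))
E
```

```text
time: 41.5
eef_pos: [0.5771, 0.107, 0.1084]
tool_rot: [180.0, 0.5, 4.0]
contact_force: [-17.0, -1.4, 4.9]
gripper_width: 0.0196
gripper_force: 15.0
t 41.5 pos [577.1 107.  108.4] rpy [180.    0.5   4. ] w 19.6 F [-17.   -1.4   4.9]
 rot [0.    0.008 0.002] rotrows 1.0 shift now [-4.8  0.2 -0.6] shift after rot [-4.8  0.2 -0.6] j [  17.   25.  -40.   95.   17.   67. -113.]
top 185 [558. 210. 560. 213. 568. 215.]
top 215 [549. 217. 566. 228. 582. 241.]
side 185 None
side 215 [548. 229. 566. 239. 582. 245.]
```

View pics/p3.png

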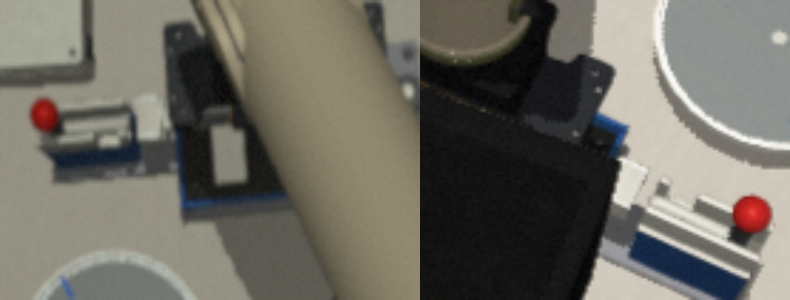

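```bash
python3 -m crank '{"claw":[0.3,-0.2,-0.2,-0.2,-0.2,-0.2,-0.2,-0.2],"xyz":[[0,0,0],[0,0,0],[0,0,0],[0,0,-35],[0,0,-40],[-2,-42,0],[-2,-42,0],[-2,-42,0]],"rot":[[0,0,0],[0,0,0],[0,0,0],[0,0,0],[0,0,0],[0,0,0],[0,0,0],[0,0,0]]}' 8
python3 -m crank '{"claw":[-0.2,-0.2,-0.2,-0.2],"xyz":[[-1,-42,0],[-1,-42,0],[0,0,0],[0,0,0]],"rot":[[0,0,0],[0,0,0],[0,0,0],[0,0,0]]}'
python3 - <<'E'
from h import *
plan([559,321,136],3.9)
s=see("top",["bar"])[2]
for q,pr,bb,W,m in s: print(pr,*rect(W[abs(W[:,2]-.101)<.006]))
E
```

```text
time: 42.4
eef_pos: [0.5666, 0.2333, 0.1851]
tool_rot: [-179.9, -0.1, 3.8]
contact_force: [1.1, 0.6, 0.2]
gripper_width: 0.0522
gripper_force: 0.0
time: 42.8
eef_pos: [0.5581, 0.3171, 0.1843]
tool_rot: [-179.9, 0.0, 4.1]
contact_force: [0.6, -0.7, -0.4]
gripper_width: 0.0522
gripper_force: 0.0
t 42.8 pos [558.1 317.1 184.3] rpy [-179.9    0.     4.1] w 52.2 F [ 0.6 -0.7 -0.4]
 rot [-0.002  0.     0.003] rotrows 1.0 shift now [ 1.2 -3.7 48.3] shift after rot [ 1.2 -3.8 48.3] j [  -2.   28.  -43.   82.   20.   77. -132.]
0.66 [570.6  91. ] [ 28.7 228.6] -85.2
```

Down, pinch the knob, slide it across along tool +y.

```bash
python3 -m crank '{"claw":[-0.2,-0.2,-0.2,-0.2,0.3,0.8,0.8,0.8],"xyz":[[1,-4,24],[0,0,24],[0,0,0],[0,0,0],[0,0,0],[0,0,0],[0,0,0],[0,0,0]],"rot":[[0,0,0],[0,0,0],[0,0,0],[0,0,0],[0,0,0],[0,0,0],[0,0,0],[0,0,0]]}' 8
python3 -m crank '{"claw":[0.8,0.8,0.8,0.8,0.8,0.8,0.8,0.8],"xyz":[[0,0,0],[0,6,0],[0,10,0],[0,10,0],[0,10,0],[0,10,0],[0,0,0],[0,0,0]],"rot":[[0,0,0],[0,0,0],[0,0,0],[0,0,0],[0,0,0],[0,0,0],[0,0,0],[0,0,0]]}'
python3 - <<'E'
from h import *
plan([561.2,271,136],3.9)
E
```

```text
time: 43.7
eef_pos: [0.5592, 0.32, 0.1367]
tool_rot: [-179.9, 0.0, 3.9]
contact_force: [-0.3, -0.7, -0.8]
gripper_width: 0.0283
gripper_force: 0.0
time: 44.5
eef_pos: [0.5629, 0.2717, 0.1365]
tool_rot: [179.9, 0.0, 3.8]
contact_force: [-0.0, -2.1, 6.9]
gripper_width: 0.0254
gripper_force: 8.0
t 44.5 pos [562.9 271.7 136.5] rpy [179.9   0.    3.8] w 25.4 F [-0.  -2.1  6.9]
 rot [ 0.001  0.    -0.001] rotrows 1.0 shift now [-1.8  0.6  0.5] shift after rot [-1.8  0.6  0.5] j [   2.   28.  -43.   88.   20.   71. -130.]
```

```bash
python3 -m crank '{"claw":[0.8,0.8,0.8,0.8],"xyz":[[0,2,0],[0,2,0],[0,0,0],[0,0,0]],"rot":[[0,0,0],[0,0,0],[0,0,0],[0,0,0]]}'
python3 - <<'E'
from h import *
plan([561.2,271,136],3.9)
E
```

```text
time: 44.9
eef_pos: [0.5629, 0.2693, 0.1365]
tool_rot: [-179.9, -0.0, 3.9]
contact_force: [-0.6, 1.6, 5.2]
gripper_width: 0.025
gripper_force: 8.0
t 44.9 pos [562.9 269.3 136.5] rpy [-179.9   -0.     3.9] w 25.0 F [-0.6  1.6  5.2]
 rot [-0.001 -0.    -0.   ] rotrows 1.0 shift now [-1.6 -1.8  0.5] shift after rot [-1.6 -1.8  0.5] j [   2.   28.  -43.   88.   20.   71. -129.]
```

```bash
python3 -m crank '{"claw":[0.8,0.8,0.8,0.8],"xyz":[[0,3,0],[0,2,0],[0,0,0],[0,0,0]],"rot":[[0,0,0],[0,0,0],[0,0,0],[0,0,0]]}'

```

```text
time: 45.3
eef_pos: [0.5619, 0.2686, 0.1367]
tool_rot: [-179.6, 0.0, 4.1]
contact_force: [-0.5, 13.5, 2.1]
gripper_width: 0.025
gripper_force: 8.0
```

```bash
python3 -m crank '{"claw":[0.8,0.8,0.8,0.8,0.8,0.8,0.8,0.8],"xyz":[[-15,-1.5,2],[-14,0,5.8],[-12,0,9.2],[-9.2,0,12],[-5.8,0,14],[-2,0,15],[0,0,3],[0,0,0]],"rot":[[0,0,0],[0,0,0],[0,0,0],[0,0,0],[0,0,0],[0,0,0],[0,0,0],[0,0,0]]}'
python3 - <<'E'
from h import *
plan([504,268,77],3.9)
E
```

```text
time: 46.1
eef_pos: [0.5034, 0.265, 0.0749]
tool_rot: [-179.7, 0.1, 4.1]
contact_force: [-2.6, 11.4, -0.0]
gripper_width: 0.0249
gripper_force: 8.0
t 46.1 pos [503.4 265.   74.9] rpy [-1.797e+02  1.000e-01  4.100e+00] w 24.9 F [-2.6 11.4 -0. ]
 rot [-0.004  0.002  0.003] rotrows 1.0 shift now [ 0.8 -3.  -2.1] shift after rot [ 0.8 -3.  -2.1] j [   3.   26.  -44.  100.   19.   62. -132.]
```

```bash
python3 -m crank '{"claw":[0.8,0.8,0.8,0.8],"xyz":[[0,0,3],[0,0,3],[0,0,0],[0,0,0]],"rot":[[0,0,0],[0,0,0],[0,0,0],[0,0,0]]}'
python3 - <<'E'
from h import *
plan([504,268,77],3.9)
E
```

```text
time: 46.5
eef_pos: [0.5043, 0.2652, 0.0698]
tool_rot: [-179.7, -0.0, 4.1]
contact_force: [-1.1, 11.9, 4.3]
gripper_width: 0.024
gripper_force: 7.7
t 46.5 pos [504.3 265.2  69.8] rpy [-179.7   -0.     4.1] w 24.0 F [-1.1 11.9  4.3]
 rot [-0.005 -0.     0.003] rotrows 1.0 shift now [-0.1 -2.9 -7.2] shift after rot [-0.1 -2.8 -7.2] j [   3.   26.  -43.  100.   20.   61. -133.]
```

```bash
python3 -m crank '{"claw":[0.3,-0.2,-0.2,-0.2,-0.2,-0.2,-0.2,-0.2],"xyz":[[0,-2,-3],[0,0,0],[0,0,0],[0,0,-40],[0,0,-40],[0,0,-45],[-20,40,-30],[-30,45,0]],"rot":[[0,0,0],[0,0,0],[0,0,0],[0,0,0],[0,0,0],[0,0,0],[0,0,0],[0,0,0]]}'
python3 -m crank '{"claw":[-0.2,-0.2,-0.2,-0.2,-0.2,-0.2,-0.2,-0.2],"xyz":[[-20,45,-20],[-10,45,-10],[0,45,0],[0,45,0],[0,45,0],[0,45,0],[0,0,0],[0,0,0]],"rot":[[0,0,0],[0,0,0],[0,0,0],[0,0,0],[0,0,0],[0,0,0],[0,0,0],[0,0,0]]}'
python3 - <<'E'
from h import *
plan([504,268,77],3.9); boxes()
for n in ("top","side"):
    p,d=grab_frame(n); cv2.imwrite(f"pics/p_{n}.png",p); W=world(n,d,np.nonzero(d>0)); col=p[d>0].astype(int)
    red=(col[:,2]>140)&(col[:,1]<70)&(col[:,0]<70)&(W[:,1]>.2)
    print("red",np.round(W[red].min(0)*1000),np.round(W[red].max(0)*1000))
a=cv2.imread("pics/p_top.png")[145:265,170:370]; b=cv2.imread("pics/p_side.png")[225:375,275:500]
cv2.imwrite("pics/f1.png",np.vstack([cv2.resize(a,(500,300),interpolation=cv2.INTER_CUBIC),cv2.resize(b,(500,300),interpolation=cv2.INTER_CUBIC)]))
E
```

```text
time: 47.3
eef_pos: [0.4652, 0.1834, 0.2281]
tool_rot: [-179.8, -0.2, 4.0]
contact_force: [1.0, -1.1, 0.4]
gripper_width: 0.0522
gripper_force: 0.0
time: 48.1
eef_pos: [0.453, -0.0871, 0.2531]
tool_rot: [-179.9, 0.1, 3.8]
contact_force: [0.9, 1.0, 0.1]
gripper_width: 0.0521
gripper_force: 0.0
t 48.1 pos [453.  -87.1 253.1] rpy [-1.799e+02  1.000e-01  3.800e+00] w 52.1 F [0.9 1.  0.1]
 rot [-0.001  0.002 -0.002] rotrows 1.0 shift now [  74.5 -350.7  176.5] shift after rot [  75.  -350.8  176.1] j [ 36.  -1. -30. 103.  -1.  78. -80.]
top 0.73 [263. 176. 280. 210.] [564.5 161.5] [33.6 83.9] 2.9 z 67
top 0.63 [311. 167. 326. 206.] [575.4  50.9] [29.  86.7] 4.9 z 67
top 0.55 [466. 250. 486. 275.] [ 389.1 -315.7] [43.9 44. ] 0.6 z 79
top 0.35 [221. 190. 237. 219.] [531.8 262.6] [27.6 76.6] -7.9 z 102
side 0.6 [311. 278. 327. 293.] [542.8  53.7] [24.3 31.4] 87.8 z 64
side 0.47 [358. 299. 376. 315.] [532.2 164.5] [23.8 29.5] -83.9 z 64
side 0.42 [323. 283. 336. 294.] [540.8  81.5] [23.5 29.3] -79.6 z 65
red [500. 260. 104.] [510. 270. 115.]
red [493. 256.  98.] [517. 280. 115.]
```

View pics/f1.png

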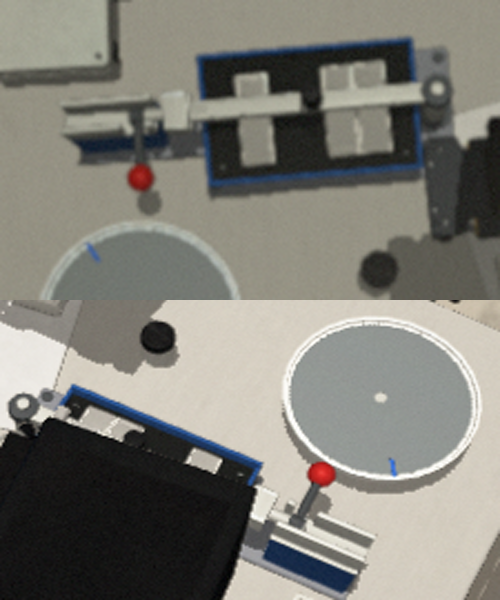

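The final picture shows the bar closed over the three boxes, the bolt across and its handle down. The case hasn't moved, and the platter is empty.

```bash
python3 -c "
from bench import bot
print(bot.finish_job())"
```

```text
the job is handed in; nothing more can be done
None
```

I've handed the job in at about 48 s: all three boxes lie flat and side by side on the shelf, and the bar is closed with the bolt across and its handle down in the notch; one box was knocked along the shelf partway through, so it now sits against its neighbour.

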